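Lift the hot casserole lid with the lid lifter and park it on the trivet

TASK

The empty casserole on the hob is preheated for the dough: first clear the trivet by standing the spice jar that was left on it upright on the spice tray, in the empty place beside its mate. Then take the lid lifter off its stand, hook it under the middle of the lid's loop, lift the hot lid clear and, keeping it level and going round the tall bottle, lower it gently onto the centre of the trivet; unhook, and hang the lifter back in the slot of its stand. Lid and pot are hot, so never touch them with the gripper or arm, never lay the lid on the worktop, and leave the pot and everything else standing where it is.

Things in the scene. Friction and masses are not known exactly. Their poses are not given: they have to be found in the camera images.
- jar_center (a point): Spice jar with a green lid (46 mm across, 106 mm tall, 0.11 kg) that stands on the trivet; the point is its centre, half-way up, 53 mm above its underside; z up its axis. Take it from above round its upper half.
- tray_place (a point): Empty place on the light wooden spice tray (160 mm along its x, 100 mm along y, rim 14 mm high and 5 mm thick, fixed). The point is on the tray floor, 5 mm above the worktop, 34 mm to -x of the tray's middle; axes are the tray's. The second jar stands 76 mm from it along +x, so close the fingers along the tray's y.
- lid: Red enamelled lid, 168 mm across, about 0.55 kg. Origin at its centre, on the underside of its flange, which rests on the pot's rim; z up. Below the flange a skirt 143 mm across reaches 8 mm down into the pot. The dome is 13.5 mm high in the middle. On the hook it can swing about the loop's bar like a pendulum, so start and stop softly.
- lid_loop (a point): The lid's rigid loop, of 9 mm steel rod: middle of the underside of its top bar, 49.5 mm above the lid's origin; axes are the lid's. The bar runs along y, straight for 26 mm either side, legs at y = +-36 mm. The loop is open along x from both sides: 36 mm free height above the dome, 60 mm free width.
- pot: Red enamelled casserole, 162 mm across, 70 mm high, about 2.5 kg, standing loose on the hob; two side ears reach 104 mm out from the axis along its +-y, at 53 mm height. Origin at the centre of its underside, 32 mm above the worktop; z up; the rim is 70 mm above the origin.
- hob: Flat black portable induction hob, 270 (x) by 240 (y) by 32 mm, origin under its centre on the worktop; the pot stands on it, 15 mm to +x of its middle. Fixed.
- lifter_grip (a point): Lid lifter, 0.22 kg: a steel C hook under a wooden cross grip. Centre of the grip, a block 24 mm thick (lifter x), 92 mm long (y), 30 mm high (z): grasp it from above, fingers closing along the lifter's x, with 60 to 90 N. z is up as it hangs. A round heat guard, 58 mm across, lies 27 to 30 mm below the point.
- lifter_seat (a point): Seat of the hook, 100 mm straight below the grip's centre: the top of two parallel 8 mm toes at lifter y = +-13 mm, on which the loop's bar is to lie. The toes point to +x: level from x = -10 to +8 mm, lowest 8 mm below the seat, turned-up ends at x = +23 mm, 11 mm above it. Back of the C at x = -36 mm; the hook is open to +x, its upper arm 44 mm above the toes.
- lifter_guard (a point): On the lifter's axis, underside of the heat guard: 30 mm below the grip's centre; an 8 mm neck below it. Hung up, this point is at stand_slot, lifter x along the stand's x (within 0.15 rad). To take it off, raise it 10 to 14 mm, then draw it along the stand's -x by 70 mm or more before lifting it away; hang it up in reverse.
- stand_slot (a point): Stand of the lifter: dark steel foot 105 x 95 mm, post, slotted arm with its top 105 mm above the worktop. Middle of the 16 mm wide slot, level with the arm's top; axes are the stand's. The slot opens to -x, its flared mouth 35 mm out with ends turned up 5 mm. The post, at x = +48 mm, ends level with the arm. Fixed.
- trivet_top (a point): Round wire trivet, 164 mm across (feet at 95 mm from the middle): the point is the centre of its flat top, 18 mm above the worktop. The lid lying on it has its origin 8 mm above this point. Fixed.
- lifter: The whole lid lifter; origin and axes as lifter_seat. To hook: with the seat 13 to 20 mm below the loop's bar, go level along the lifter's +x through the loop until the seat is under the bar's middle, then raise; the lid then hangs level. To unhook: lower 13 to 20 mm, back out along -x by 40 mm or more, then rise.
- dish_soap: Tall dish-soap bottle, 49 (x) by 81 (y) by 226 mm, origin under its centre; a loose bystander. The carried lid must pass round it: the other things between hob and trivet are lower than 115 mm.
- spice_b: Second spice jar, dark lid, 44 mm across, 105 mm tall, standing on the spice tray; origin under its centre; a bystander.
- honey_jar: Honey jar with a light lid, 71 mm across, 110 mm tall, at the back; origin under its centre; a bystander.
- small_tub: White tub with puffed rice, 107 mm across, 80 mm tall; origin under its centre; a bystander.
- tube_orange: Orange and white paper tube standing upright near the back right, 60 mm across, 314 mm tall; origin under its centre; a bystander.
- tube_magenta: Magenta and purple paper tube standing upright at the back, 60 mm across, 292 mm tall; origin under its centre; a bystander.

How it is judged:
By the outcome, as a careful person would: the job done as asked, in the order asked, and still so for the second after the job is handed in, with the robot touching nothing.
It also fails if it takes over 72 s, if anything falls off the work surface, if the arm or the gripper's body presses on something with over 40 N, if the wrist force passes 120 N, or if a joint passes its speed limit or range.

ROBOT

A 7-joint arm with a two-finger parallel gripper is mounted at the origin on a cart in front of the work surface, level with it; the furniture and walls round the work are solid. World frame = base frame: x ahead of the robot, y to its left, z up, the work surface at z = 0. Lengths are in m, angles in rad, forces in N, time in s.
With the tool pointing down it reaches from about 0.425 to 1.025 m from the base axis. Payload 9.4 kg.
Tool frame: the origin (TCP) lies at the very end of the fingers, on their centre line; the grasp point (between the pads) lies 19 mm behind it; z points along the fingers, y is the line along which they close (so a half turn about z gives the same grasp; the last joint's range is limited). The gripper opens to 93 mm and grips with 3 to 60 N. Pads are 15 mm wide; open, the fingers measure 128 mm over their backs; the gripper's body (75 mm by 188 mm) begins 65 mm behind the grasp point.
Start: joints at [1.18, 0.599, -0.003, 1.599, 0.002, 0.943, -0.08], TCP at [0.224, -0.69, 0.219] pointing down, gripper open.
Joint ranges: [-2.57, 2.57], [-0.35, 1.97], [-1.29, 1.29], [0.11, 2.56], [-1.05, 4.19], [0.11, 1.86], [-2.63, 2.63]. Speed limits (rad/s): [2.22, 2.22, 3.01, 3.01, 3.14, 3.14, 3.14].

INTERFACE

Orientations are given as a unit quaternion [x, y, z, w].
In Python, from station import manip gives the robot as it stands. The module is installed in compiled form; this text tells all that it offers.
- The arm moves only by the shell command python3 -m crank 'ROWS' [FORCE]. ROWS is JSON, a list of rows, each an object with "travel": the shift along the world's x, y, z as a fraction of full scale, a list of three; "turn": the turn, a rotation vector about the world's x, y, z as a fraction of full scale, a list of three; "gripper": the opening, from 0 (shut) to 1 (fully open). In form: [{"travel": [dx, dy, dz], "turn": [rx, ry, rz], "gripper": gripper}, ...]. A call has 1 to 5 rows; each row is the pose to reach, as a shift and turn from the pose commanded when the call began, turning the shorter way round; what a row does not reach only later rows make up. Full scale, the value 1, is 0.3 m for a shift and pi rad for a turn. A row lasts 1/12 s, in which the tool goes at most 41.7 mm and 7.16 degrees, less where a joint would pass 70% of its speed; a pose out of reach is approached as far as the arm can. A call with a number of a shift or a turn outside -1 to 1 is refused whole. A call with a gripper value outside its range is refused whole. The fingers move at their own pace and stop on an object; FORCE is the grip in N (left out, the last holds). Time passes only in rows, so rows that repeat a pose let the fingers close. It gives the time, the measured TCP pose, the force, the opening and the grip force at its end, in the units of the state.
- manip.read_state(): the state, without advancing time (a new reading comes with each control period).
- manip.capture(name): name is "scene" or "side" or "wrist"; returns a dict with "frame" (384x512x3 uint8, red, green, blue), "fovy" (degrees; the focal length in pixels is half the picture's height over the tangent of half this angle, whatever the lens; pixels are square), "cx", "cy" (the principal point, pixels), "k1" (the pictures are not rectified: a ray, as slopes to the right and down, at radius r is drawn at 1 + k1 r^2 times it, then the intrinsics apply), "R" (3x3) and "t" (3): a world point X has camera coordinates R X + t; the wrist camera has in their place "hand_eye" (4x4, takes a point from camera to tool coordinates, whose origin is the TCP and whose axes are the flange's). Camera axes: x right, y down, z forward; pixel columns grow to the right and rows downward; lengths in m; the calibration is good to about 2 mm. A picture is of the moment at which its call begins: read the wrist's pose just before it. There is no depth.
- manip.job_done(): hands the job in; it is judged then, once.
Trained networks look in the newest picture that a camera, given by its name, has taken for a name from the list of things; names that differ only in an ending like _2 or _b are one class to them, and where a whole thing is asked for, a point or a joint stands for the part that bears it (a point fixed in the world has none). Each returns a list of dicts, best first, with "p" (0 to 1); they miss things now and then, are a little off and sometimes report something else, mostly with a low value. They report only what shows in the picture. A call takes as long as a camera call.
- manip.spot_in(camera, label): "pixel" ([row, column] in pixels, amid what is visible of it).
The state is a dict: "clock": time; "q": joint angles; "qvel": joint speeds; "effort": joint torques, N m; "eef_pos": TCP position; "eef_rot": TCP orientation; "contact_force": force on the tool from outside, world axes, zero at the start; "moment": the same for the moment, N m; "gripper_width": finger opening in m; "gripper_force": force on a finger pad.
Only numpy, scipy, OpenCV 4.12 (cv2) and the standard library are available. Lean on these libraries where they do the work, as an engineer would, in place of code of your own. Each camera call takes 0.05 s, during which the arm holds its last target. There are 200 camera calls.

## Working session

There is one attempt and no reset: what is moved stays moved. The work goes in short steps, Python scripts to look and compute and a shell command to move; the robot and the scene stay as the last step left them, time stands still between calls to the robot, and variables do not carry over. Pictures are saved under pics/ and viewed, at most 10 in all, crops included, and the job is handed in when it is done.

```bash
mkdir -p pics
cat > h.py <<'E'
import numpy as np, cv2, json
from scipy.spatial.transform import Rotation as Ro
from station import manip
def cap(n):
    s=manip.read_state(); c=manip.capture(n)
    f=192/np.tan(np.radians(c['fovy'])/2)
    if 'R' in c: R=np.array(c['R']);t=np.array(c['t'])
    else:
        H=np.array(c['hand_eye']); T=np.eye(4);T[:3,:3]=Ro.from_quat(s['eef_rot']).as_matrix();T[:3,3]=s['eef_pos']
        M=np.linalg.inv(T@H);R=M[:3,:3];t=M[:3,3]
    c.update(f=f,R=R,t=t);return c
def ray(c,px):
    r,co=px; d=np.array([(co-c['cx'])/c['f'],(r-c['cy'])/c['f']]);u=d.copy()
    for _ in range(20):u=d/(1+c['k1']*(u@u))
    o=-c['R'].T@c['t']; v=c['R'].T@np.array([*u,1]);return o,v/np.linalg.norm(v)
def atz(c,px,z):
    o,v=ray(c,px);return o+v*(z-o[2])/v[2]
def proj(c,X):
    p=c['R']@np.array(X)+c['t'];u=p[:2]/p[2];u=u*(1+c['k1']*(u@u));return np.array([u[1]*c['f']+c['cy'],u[0]*c['f']+c['cx']])
def tri(a,b):
    A=np.zeros((3,3));B=np.zeros(3)
    for o,v in (a,b):
        P=np.eye(3)-np.outer(v,v);A+=P;B+=P@o
    X=np.linalg.solve(A,B);d=[np.linalg.norm((np.eye(3)-np.outer(v,v))@(X-o)) for o,v in (a,b)];return X,max(d)
def save(c,n,s=1.5,crop=None):
    im=c['frame'][:,:,::-1]
    if crop: im=im[crop[0]:crop[1],crop[2]:crop[3]]
    cv2.imwrite('pics/'+n,cv2.resize(im,None,fx=s,fy=s,interpolation=cv2.INTER_CUBIC))
E
python3 - <<'E'
from h import *
L=['jar_center','tray_place','lid','lid_loop','pot','hob','lifter_grip','lifter_seat','lifter_guard','stand_slot','trivet_top','dish_soap','spice_b','honey_jar','small_tub','tube_orange','tube_magenta']
C={n:cap(n) for n in('scene','side')}
for n in C: save(C[n],n+'.png')
import pickle
for l in L:
    r={n:manip.spot_in(n,l)[:2] for n in C}
    print(l,{n:[(np.round(x['pixel']).tolist(),round(x['p'],2)) for x in r[n]] for n in r},end=' ')
    if r['scene'] and r['side']:
        X,d=tri(ray(C['scene'],r['scene'][0]['pixel']),ray(C['side'],r['side'][0]['pixel']));print(X.round(3),round(d,4))
    else: print()
for n in C: print(n,(-C[n]['R'].T@C[n]['t']).round(2), C[n]['f'])
s=manip.read_state();print(s['eef_pos'],s['eef_rot'],s['clock'])
E
```

```text
jar_center {'scene': [([244.0, 250.0], 0.72), ([168.0, 250.0], 0.55)], 'side': [([176.0, 279.0], 0.79), ([211.0, 219.0], 0.32)]} [0.59  0.027 0.185] 0.1156
tray_place {'scene': [([242.0, 251.0], 0.89)], 'side': [([225.0, 236.0], 0.82)]} [ 0.651 -0.012 -0.006] 0.0122
lid {'scene': [([311.0, 293.0], 0.58), ([344.0, 295.0], 0.22)], 'side': [([273.0, 192.0], 0.93), ([246.0, 279.0], 0.57)]} [0.603 0.299 0.103] 0.0003
lid_loop {'scene': [], 'side': [([270.0, 191.0], 0.69), ([136.0, 255.0], 0.16)]} 
pot {'scene': [([220.0, 306.0], 0.48)], 'side': [([300.0, 199.0], 0.7)]} [0.531 0.252 0.195] 0.1452
hob {'scene': [([341.0, 304.0], 0.61)], 'side': [([306.0, 218.0], 0.68)]} [ 0.558  0.319 -0.021] 0.0356
lifter_grip {'scene': [([218.0, 305.0], 0.59)], 'side': [([222.0, 278.0], 0.94), ([193.0, 179.0], 0.56)]} [0.482 0.016 0.1  ] 0.0001
lifter_seat {'scene': [([222.0, 304.0], 0.71)], 'side': [([176.0, 277.0], 0.71)]} [0.502 0.089 0.271] 0.0484
lifter_guard {'scene': [([222.0, 305.0], 0.7)], 'side': [([223.0, 281.0], 0.57), ([149.0, 281.0], 0.51)]} [0.479 0.018 0.094] 0.0094
stand_slot {'scene': [(
[... 483 characters left out ...]
.0, 201.0], 0.92)], 'side': [([183.0, 218.0], 0.69), ([212.0, 216.0], 0.56)]} [ 0.795 -0.159  0.046] 0.0005
small_tub {'scene': [([135.0, 229.0], 0.81), ([218.0, 305.0], 0.27)], 'side': [([150.0, 284.0], 0.63)]} [ 0.645 -0.432  0.076] 0.0049
tube_orange {'scene': [([135.0, 209.0], 0.63)], 'side': [([137.0, 256.0], 0.65), ([299.0, 197.0], 0.32)]} [ 0.725 -0.354  0.16 ] 0.0027
tube_magenta {'scene': [([246.0, 212.0], 0.6)], 'side': [([196.0, 179.0], 0.88), ([134.0, 255.0], 0.54)]} [0.785 0.081 0.152] 0.0029
scene [0.77 0.65 1.14] 395.0894405003183
side [0.17 0.81 0.83] 372.71570073931167
[ 0.22378741 -0.68961084  0.21864043] [ 9.87718076e-01  1.56246605e-01 -6.08505352e-06  2.15013146e-05] 1.8
```

View pics/scene.png

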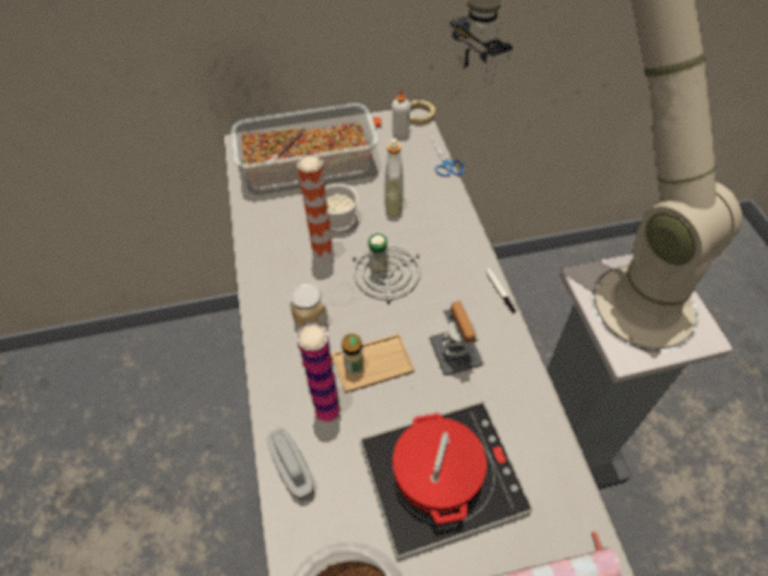

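View pics/side.png

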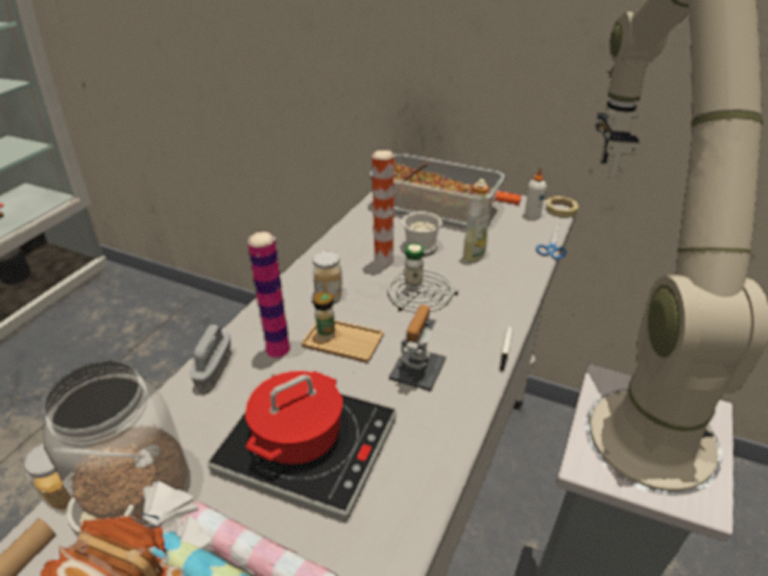

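The scene view shows the jar lid near display px (378,243), trivet (388,272), tray corners (335,352)-(412,368), grip (463,322), lid (440,462), loop (440,455), and the bottle (394,180) beyond the trivet. The side view agrees with this.

Run:
```python
from h import *
C={n:cap(n) for n in('scene','side')}
def p(n,x,y,z,l): print(l,n,atz(C[n],(y/1.5,x/1.5),z).round(3))
p('scene',378,241,.124,'jartop');p('side',415,250,.124,'jartop')
p('scene',388,272,.018,'trivet');p('side',422,292,.018,'trivet')
p('scene',394,212,.0,'soapbase');p('side',475,255,.0,'soapbase')
p('scene',393,148,.22,'soaptop');p('side',481,187,.22,'soaptop')
for q in ((403,339),(413,361),(344,389),(336,352)):p('scene',*q,.014,'tray')
for q in ((334,322),(383,336),(372,359),(304,345)):p('side',*q,.014,'tray')
p('scene',455,304,.15,'gripA');p('scene',470,338,.15,'gripB')
p('side',424,309,.15,'gripA');p('side',412,334,.15,'gripB')
p('scene',446,436,.156,'loopA');p('scene',435,480,.156,'loopB')
p('side',309,379,.156,'loopA');p('side',275,396,.156,'loopB')
for q in ((362,437),(485,405),(528,513),(400,553)):p('scene',*q,.032,'hob')
```

```text
jartop scene [ 0.597 -0.237  0.124]
jartop side [ 0.592 -0.239  0.124]
trivet scene [ 0.577 -0.226  0.018]
trivet side [ 0.565 -0.224  0.018]
soapbase scene [ 0.512 -0.438  0.   ]
soapbase side [ 0.505 -0.469  0.   ]
soaptop scene [ 0.515 -0.435  0.22 ]
soaptop side [ 0.5   -0.439  0.22 ]
tray scene [ 0.588 -0.034  0.014]
tray scene [0.58  0.026 0.014]
tray scene [0.739 0.059 0.014]
tray scene [ 0.74  -0.035  0.014]
tray side [ 0.706 -0.036  0.014]
tray side [ 0.583 -0.039  0.014]
tray side [0.572 0.038 0.014]
tray side [0.727 0.062 0.014]
gripA scene [ 0.485 -0.008  0.15 ]
gripB scene [0.48  0.078 0.15 ]
gripA side [ 0.476 -0.005  0.15 ]
gripB side [0.468 0.075 0.15 ]
loopA scene [0.586 0.267 0.156]
loopB scene [0.626 0.339 0.156]
loopA side [0.578 0.263 0.156]
loopB side [0.608 0.321 0.156]
hob scene [0.725 0.181 0.032]
hob scene [0.465 0.172 0.032]
hob scene [0.457 0.401 0.032]
hob scene [0.704 0.413 0.032]
```

```bash
python3 -m crank '[{"travel":[0,0,0.5],"turn":[0,0,0],"gripper":1},{"travel":[0,0,0.5],"turn":[0,0,0],"gripper":1},{"travel":[0,0,0.5],"turn":[0,0,0],"gripper":1},{"travel":[0,0,0.5],"turn":[0,0,0],"gripper":1}]' 30
for i in 1 2 3; do python3 -m crank '[{"travel":[0.41,0.5,0],"turn":[0,0,-0.018],"gripper":1},{"travel":[0.41,0.5,0],"turn":[0,0,-0.018],"gripper":1},{"travel":[0.41,0.5,0],"turn":[0,0,-0.018],"gripper":1},{"travel":[0.41,0.5,0],"turn":[0,0,-0.018],"gripper":1},{"travel":[0.41,0.5,0],"turn":[0,0,-0.018],"gripper":1}]'; done
python3 - <<'E'
from h import *
c=cap('wrist');save(c,'w1.png')
s=manip.read_state();print(s['eef_pos'],s['eef_rot'],s['clock'],(-c['R'].T@c['t']).round(3),c['R'].round(2).tolist())
for l,z in(('jar_center',.071),('tray_place',.005),('trivet_top',.018),('lifter_grip',.135),('stand_slot',.105),('spice_b',.05)):
    print(l,[(np.round(x['pixel']).tolist(),round(x['p'],2),atz(c,x['pixel'],z).round(3)) for x in manip.spot_in('wrist',l)[:2]])
E
```

```text
clock: 2.23
eef_pos: [0.2239, -0.6905, 0.3736]
eef_rot: [0.988, 0.156, 0.001, 0.002]
contact_force: [0.5, -0.4, 0.7]
gripper_width: 0.0936
gripper_force: 0.0
clock: 2.65
eef_pos: [0.3498, -0.536, 0.369]
eef_rot: [0.992, 0.13, 0.001, -0.0]
contact_force: [1.3, -0.5, 1.3]
gripper_width: 0.0933
gripper_force: 0.0
clock: 3.07
eef_pos: [0.4725, -0.3856, 0.3689]
eef_rot: [0.995, 0.102, 0.001, -0.0]
contact_force: [1.2, -0.7, 0.5]
gripper_width: 0.093
gripper_force: 0.0
clock: 3.48
eef_pos: [0.5952, -0.2352, 0.3687]
eef_rot: [0.997, 0.074, 0.001, -0.001]
contact_force: [-0.6, 0.4, 0.0]
gripper_width: 0.0928
gripper_force: 0.0
[ 0.59808022 -0.23053485  0.36840908] [ 0.99706081  0.07657927  0.00127834 -0.0019315 ] 3.5333 [ 0.664 -0.226  0.535] [[0.15, -0.99, -0.0], [-0.96, -0.14, 0.26], [-0.25, -0.04, -0.97]]
jar_center [([167.0, 259.0], 0.93, array([ 0.591, -0.244,  0.071])), ([33.0, 210.0], 0.49, array([ 0.784, -0.14 ,  0.071]))]
tray_place [([79.0, 379.0], 0.37, array([ 0.773, -0.437,  0.005]))]
trivet_top [([166.0, 244.0], 0.94, array([ 0.581, -0.219,  0.018]))]
lifter_grip [([216.0, 83.0], 0.56, array([0.486, 0.016, 0.135]))]
stand_slot [([198.0, 123.0], 0.94, array([ 0.514, -0.033,  0.105])), ([166.0, 260.0], 0.48, array([ 0.599, -0.245,  0.105]))]
spice_b [([74.0, 116.0], 0.76, array([0.708, 0.011, 0.05 ]))]
```

View pics/w1.png

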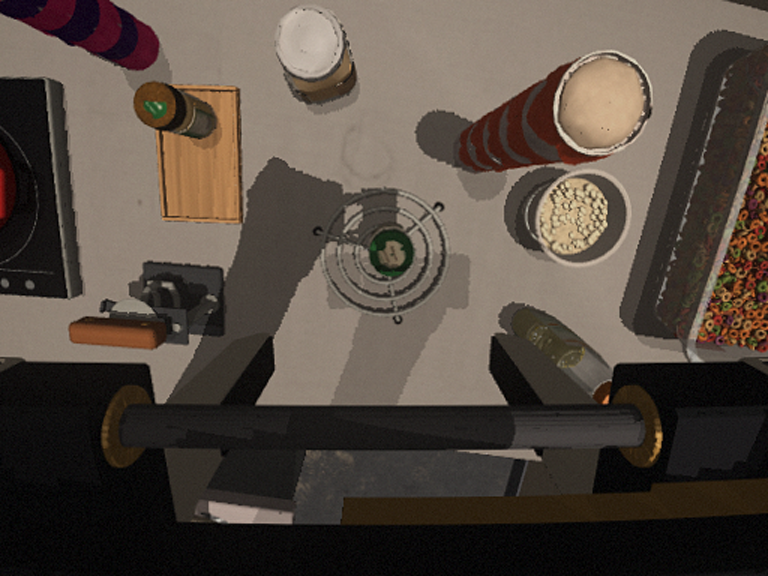

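Run:
```python
from h import *
c=cap('wrist');s=manip.read_state();print(s['eef_pos'])
def p(x,y,z,l): print(l,atz(c,(y/1.5,x/1.5),z).round(3))
p(391,252,.124,'jartop');p(386,251,.018,'trivet');
for q in((318,231),(439,207),(398,320)):p(*q,.01,'feet')
for q in((242,86),(243,223),(160,218)):p(*q,.014,'tray')
for q in((145,262),(223,265),(224,336)):p(*q,.004,'foot')
p(70,333,.15,'gA');p(165,333,.15,'gB')
c2=c['frame'][165:235,40:160];save({'frame':c2},'stand1.png',6)
```

```text
[ 0.59183331 -0.24127624  0.36878101]
jartop [ 0.595 -0.252  0.124]
trivet [ 0.578 -0.251  0.018]
feet [ 0.59  -0.163  0.01 ]
feet [ 0.641 -0.308  0.01 ]
feet [ 0.488 -0.28   0.01 ]
tray [ 0.746 -0.058  0.014]
tray [ 0.588 -0.07   0.014]
tray [0.58  0.035 0.014]
foot [0.518 0.06  0.004]
foot [ 0.528 -0.044  0.004]
foot [ 0.429 -0.049  0.004]
gA [0.473 0.058 0.15 ]
gB [ 0.488 -0.04   0.15 ]
```

View pics/stand1.png

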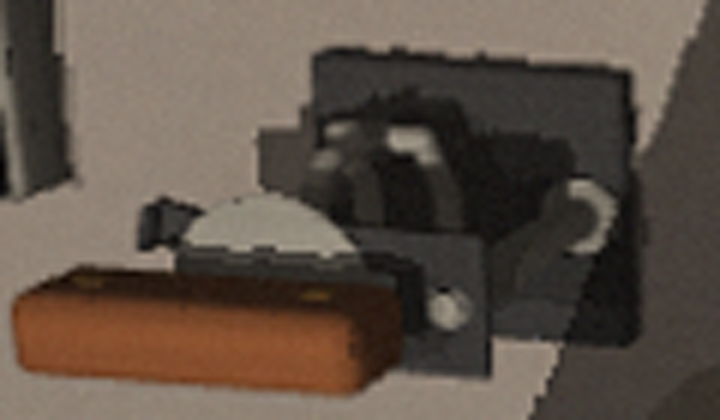

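Run:
```python
from h import *
c=cap('wrist');s=manip.read_state();print(s['eef_pos'],s['eef_rot'])
f=c['frame'].astype(int)
g=(f[...,1]>f[...,0]+15)&(f[...,1]>f[...,2]+5);g[:140]=0;g[200:]=0;g[:,:220]=0;g[:,300:]=0
n,lab,st,ce=cv2.connectedComponentsWithStats(g.astype(np.uint8));i=1+st[1:,4].argmax();print(st[i],ce[i])
x,y,w,h=st[i][:4];print('jar bbox centre',atz(c,(y+h/2,x+w/2),.122))
for l,z in(('jar_center',.071),('trivet_top',.018),('tray_place',.005)):
    print(l,[(np.round(x['pixel']).tolist(),round(x['p'],2),atz(c,x['pixel'],z).round(3)) for x in manip.spot_in('wrist',l)[:2]])
# trivet model overlay
save(c,'w2.png',4,(115,235,200,315))
```

```text
[ 0.5919152  -0.24113123  0.36879954] [ 9.97489571e-01  7.08130408e-02 -6.29155485e-05  2.56448482e-04]
[242 152  20  16 107] [248.76635514 158.85046729]
jar bbox centre [ 0.60480362 -0.23751014  0.122     ]
jar_center [([163.0, 256.0], 0.63, array([ 0.593, -0.245,  0.071]))]
trivet_top [([152.0, 271.0], 0.62, array([ 0.609, -0.271,  0.018]))]
tray_place [([111.0, 135.0], 0.63, array([ 0.648, -0.012,  0.005])), ([30.0, 205.0], 0.32, array([ 0.801, -0.126,  0.005]))]
```

View pics/w2.png

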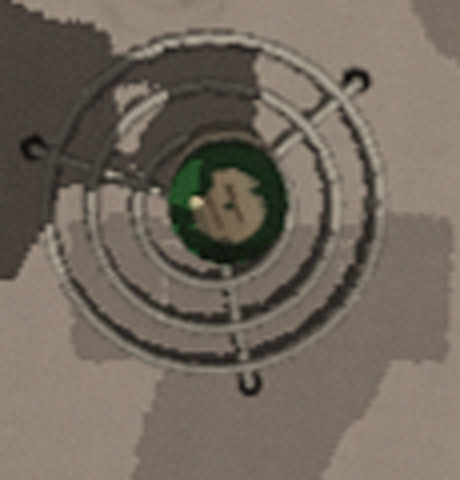

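The picture shows the jar top at px (row 165.5, col 257). The trivet ring is centred at about (165.5, 253.5).

Run:
```python
from h import *
c=cap('wrist');s=manip.read_state();print(s['eef_pos'])
print('jar',atz(c,(165.5,257),.124),'trivet',atz(c,(165.5,253.5),.018))
for q in((34,148),(357,80),(249,382)):print('foot',atz(c,(115+q[1]/4,200+q[0]/4),.006).round(3))
```

```text
[ 0.59245859 -0.24017689  0.36873396]
jar [ 0.59858098 -0.2450391   0.124     ] trivet [ 0.58131957 -0.24201044  0.018     ]
foot [ 0.593 -0.154  0.006]
foot [ 0.646 -0.3    0.006]
foot [ 0.492 -0.272  0.006]
```

```bash
python3 -m crank '[{"travel":[0.02,0,-0.13],"turn":[0,0,0],"gripper":1},{"travel":[0.02,0,-0.26],"turn":[0,0,0],"gripper":1},{"travel":[0.02,0,-0.39],"turn":[0,0,0],"gripper":1},{"travel":[0.02,-0.01,-0.5],"turn":[0,0,0],"gripper":1},{"travel":[0.02,-0.01,-0.6],"turn":[0,0,0],"gripper":1}]'
python3 -m crank '[{"travel":[0,0,-0.1],"turn":[0,0,0],"gripper":1},{"travel":[0,0,-0.2],"turn":[0,0,0],"gripper":1},{"travel":[0,0,-0.3],"turn":[0,0,0],"gripper":1},{"travel":[0,0,-0.365],"turn":[0,0,0],"gripper":1},{"travel":[0,0,-0.365],"turn":[0,0,0],"gripper":1}]'
python3 -m crank '[{"travel":[0,0,0],"turn":[0,0,0],"gripper":0.3},{"travel":[0,0,0],"turn":[0,0,0],"gripper":0.3},{"travel":[0,0,0],"turn":[0,0,0],"gripper":0.3},{"travel":[0,0,0],"turn":[0,0,0],"gripper":0.3},{"travel":[0,0,0],"turn":[0,0,0],"gripper":0.3}]' 30
python3 -m crank '[{"travel":[0,0,0],"turn":[0,0,0],"gripper":0.3},{"travel":[0,0,0],"turn":[0,0,0],"gripper":0.3},{"travel":[0,0,0],"turn":[0,0,0],"gripper":0.3},{"travel":[0,0,0],"turn":[0,0,0],"gripper":0.3},{"travel":[0,0,0],"turn":[0,0,0],"gripper":0.3}]' 30
```

```text
clock: 4.55
eef_pos: [0.598, -0.2431, 0.1866]
eef_rot: [0.997, 0.072, -0.0, -0.0]
contact_force: [0.4, -0.6, 0.8]
gripper_width: 0.093
gripper_force: 0.0
clock: 4.97
eef_pos: [0.5965, -0.2419, 0.075]
eef_rot: [0.997, 0.072, -0.003, -0.001]
contact_force: [-1.2, 0.6, 0.1]
gripper_width: 0.0926
gripper_force: 0.0
clock: 5.38
eef_pos: [0.5994, -0.2429, 0.0805]
eef_rot: [0.997, 0.072, 0.001, 0.0]
contact_force: [0.1, -0.1, 0.7]
gripper_width: 0.0643
gripper_force: 0.0
clock: 5.8
eef_pos: [0.599, -0.2426, 0.0794]
eef_rot: [0.997, 0.072, 0.0, 0.0]
contact_force: [-0.1, 0.3, 3.5]
gripper_width: 0.0454
gripper_force: 29.9
```

```bash
python3 -m crank '[{"travel":[0,0,0.07],"turn":[0,0,0],"gripper":0.3},{"travel":[0,0,0.18],"turn":[0,0,0],"gripper":0.3},{"travel":[0,0,0.31],"turn":[0,0,0],"gripper":0.3},{"travel":[0,0,0.42],"turn":[0,0,0],"gripper":0.3},{"travel":[0,0,0.5],"turn":[0,0,0],"gripper":0.3}]'
python3 -m crank '[{"travel":[0,0.1,0],"turn":[0,0,0],"gripper":0.3},{"travel":[0,0.22,0],"turn":[0,0,0],"gripper":0.3},{"travel":[0,0.35,0],"turn":[0,0,0],"gripper":0.3},{"travel":[0,0.42,0],"turn":[0,0,0],"gripper":0.3},{"travel":[0,0.42,0],"turn":[0,0,0],"gripper":0.3}]'
python3 -m crank '[{"travel":[0,0,0],"turn":[0,0,0],"gripper":0.3},{"travel":[0,0,0],"turn":[0,0,0],"gripper":0.3},{"travel":[0,0,0],"turn":[0,0,0],"gripper":0.3},{"travel":[0,0,0],"turn":[0,0,0],"gripper":0.3},{"travel":[0,0,0],"turn":[0,0,0],"gripper":0.3}]'
python3 - <<'E'
from h import *
c=cap('wrist');save(c,'w3.png');s=manip.read_state();print(s['eef_pos'],s['clock'])
import pickle;pickle.dump(c,open('c3.pkl','wb'))
for l,z in(('tray_place',.005),('spice_b',.105),('lifter_grip',.135),('stand_slot',.105)):
    print(l,[(np.round(x['pixel']).tolist(),round(x['p'],2),atz(c,x['pixel'],z).round(3)) for x in manip.spot_in('wrist',l)[:2]])
E
```

```text
clock: 6.22
eef_pos: [0.5992, -0.2427, 0.232]
eef_rot: [0.997, 0.072, 0.001, 0.0]
contact_force: [0.6, -0.3, -0.2]
gripper_width: 0.0451
gripper_force: 29.9
clock: 6.63
eef_pos: [0.5988, -0.11, 0.2291]
eef_rot: [0.997, 0.076, -0.0, -0.001]
contact_force: [0.0, 0.4, -1.8]
gripper_width: 0.0454
gripper_force: 29.9
clock: 7.05
eef_pos: [0.5986, -0.1178, 0.2289]
eef_rot: [0.997, 0.071, -0.0, 0.0]
contact_force: [0.7, 0.3, -1.1]
gripper_width: 0.0455
gripper_force: 29.9
[ 0.5986528  -0.11763302  0.2289824 ] 7.1
tray_place [([125.0, 178.0], 0.68, array([ 0.648, -0.007,  0.005])), ([233.0, 136.0], 0.28, array([0.48 , 0.046, 0.005]))]
spice_b [([67.0, 158.0], 0.88, array([ 0.706, -0.009,  0.105]))]
lifter_grip [([230.0, 137.0], 0.66, array([ 0.546, -0.007,  0.135]))]
stand_slot []
```

View pics/w3.png

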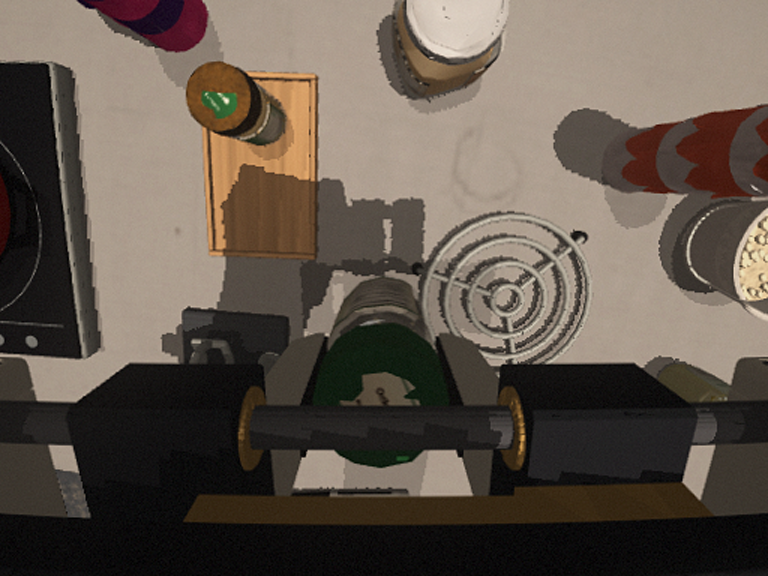

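The tray corners are at display px (318,74), (316,258) and (209,254), the second jar's lid at (219,97), and the trivet centre at (508,297).

Run:
```python
from h import *
import pickle;c=pickle.load(open('c3.pkl','rb'))
p=lambda x,y,z: atz(c,(y/1.5,x/1.5),z)[:2]
A,B,D=p(318,74,.014),p(316,258,.014),p(209,254,.014);print(A.round(4),B.round(4),D.round(4),np.linalg.norm(A-B),np.linalg.norm(B-D))
m=(A+D)/2; ax=(A-B);ang=np.arctan2(ax[1],ax[0]);print('mid',m,np.degrees(ang),'place',m-.034*np.array([np.cos(ang),np.sin(ang)]))
S=p(219,97,.105);print('spice_b',S,'trivet',p(508,297,.018))
```

```text
[ 0.7477 -0.0441] [ 0.5913 -0.0591] [0.5812 0.0403] 0.1571272001207552 0.09990947373038456
mid [ 0.66446652 -0.00190162] 5.472913299435913 place [ 0.63062151 -0.00514437]
spice_b [0.70665128 0.00291858] trivet [ 0.58070302 -0.24216774]
```

```bash
python3 -m crank '[{"travel":[0.02,0.08,0],"turn":[0,0,-0.004],"gripper":0.3},{"travel":[0.05,0.18,0],"turn":[0,0,-0.008],"gripper":0.3},{"travel":[0.08,0.29,0],"turn":[0,0,-0.012],"gripper":0.3},{"travel":[0.1,0.35,0],"turn":[0,0,-0.014],"gripper":0.3},{"travel":[0.107,0.376,0],"turn":[0,0,-0.014],"gripper":0.3}]'
python3 -m crank '[{"travel":[0,0,-0.05],"turn":[0,0,0],"gripper":0.3},{"travel":[0,0,-0.15],"turn":[0,0,0],"gripper":0.3},{"travel":[0,0,-0.25],"turn":[0,0,0],"gripper":0.3},{"travel":[0,0,-0.35],"turn":[0,0,0],"gripper":0.3},{"travel":[0,0,-0.42],"turn":[0,0,0],"gripper":0.3}]'
python3 -m crank '[{"travel":[0,0,-0.04],"turn":[0,0,0],"gripper":0.3},{"travel":[0,0,-0.07],"turn":[0,0,0],"gripper":0.3},{"travel":[0,0,-0.09],"turn":[0,0,0],"gripper":0.3},{"travel":[0,0,-0.105],"turn":[0,0,0],"gripper":0.3},{"travel":[0,0,-0.115],"turn":[0,0,0],"gripper":0.3}]'
python3 -m crank '[{"travel":[0,0,0],"turn":[0,0,0],"gripper":0.3},{"travel":[0,0,0],"turn":[0,0,0],"gripper":0.3},{"travel":[0,0,-0.003],"turn":[0,0,0],"gripper":0.3}]'
```

```text
clock: 7.72
eef_pos: [0.6317, 0.0004, 0.2291]
eef_rot: [0.999, 0.052, 0.0, -0.001]
contact_force: [0.2, 0.5, -0.8]
gripper_width: 0.0453
gripper_force: 29.9
clock: 8.13
eef_pos: [0.6297, -0.0051, 0.1008]
eef_rot: [0.999, 0.05, -0.001, 0.0]
contact_force: [-0.7, 0.7, -1.2]
gripper_width: 0.0453
gripper_force: 29.9
clock: 8.55
eef_pos: [0.6314, -0.004, 0.069]
eef_rot: [0.999, 0.05, 0.001, 0.0]
contact_force: [0.3, -0.6, -0.1]
gripper_width: 0.0452
gripper_force: 29.9
clock: 8.8
eef_pos: [0.6314, -0.0038, 0.0686]
eef_rot: [0.999, 0.05, 0.001, -0.0]
contact_force: [-0.5, -0.7, -0.5]
gripper_width: 0.0452
gripper_force: 29.9
```

```bash
python3 -m crank '[{"travel":[0,0,-0.003],"turn":[0,0,0],"gripper":0.3},{"travel":[0,0,-0.006],"turn":[0,0,0],"gripper":0.3},{"travel":[0,0,-0.008],"turn":[0,0,0],"gripper":0.3},{"travel":[0,0,-0.008],"turn":[0,0,0],"gripper":0.3},{"travel":[0,0,-0.008],"turn":[0,0,0],"gripper":0.3}]'
```

```text
clock: 9.22
eef_pos: [0.6313, -0.0038, 0.0663]
eef_rot: [0.999, 0.05, 0.001, 0.0]
contact_force: [-1.2, -0.4, 7.6]
gripper_width: 0.0457
gripper_force: 29.9
```

```bash
python3 -m crank '[{"travel":[0,0,0],"turn":[0,0,0],"gripper":0.6},{"travel":[0,0,0],"turn":[0,0,0],"gripper":0.8},{"travel":[0,0,0],"turn":[0,0,0],"gripper":0.95},{"travel":[0,0,0],"turn":[0,0,0],"gripper":0.95},{"travel":[0,0,0],"turn":[0,0,0],"gripper":0.95}]'
python3 -m crank '[{"travel":[0,0,0.08],"turn":[0,0,0],"gripper":0.95},{"travel":[0,0,0.2],"turn":[0,0,0],"gripper":0.95},{"travel":[0,0,0.33],"turn":[0,0,0],"gripper":0.95},{"travel":[0,0,0.46],"turn":[0,0,0],"gripper":0.95},{"travel":[0,0,0.59],"turn":[0,0,0],"gripper":0.95}]'
python3 -m crank '[{"travel":[-0.1,0.03,0.1],"turn":[0,0,0],"gripper":1},{"travel":[-0.2,0.06,0.2],"turn":[0,0,0],"gripper":1},{"travel":[-0.3,0.09,0.3],"turn":[0,0,0],"gripper":1},{"travel":[-0.38,0.12,0.33],"turn":[0,0,0],"gripper":1},{"travel":[-0.42,0.13,0.33],"turn":[0,0,0],"gripper":1}]'
python3 -m crank '[{"travel":[0,0,0],"turn":[0,0,0],"gripper":1},{"travel":[0,0,0],"turn":[0,0,0],"gripper":1},{"travel":[0,0,0],"turn":[0,0,0],"gripper":1},{"travel":[0,0,0],"turn":[0,0,0],"gripper":1}]'
python3 - <<'E'
from h import *
c=cap('wrist');save(c,'w4.png',2,(0,270,0,400));s=manip.read_state();print(s['eef_pos'],s['clock'])
import pickle;pickle.dump(c,open('c4.pkl','wb'))
for l,z in(('jar_center',.058),('lifter_grip',.135),('stand_slot',.105),('lid_loop',.15),('lid',.11)):
    print(l,[(np.round(x['pixel']).tolist(),round(x['p'],2),atz(c,x['pixel'],z).round(3)) for x in manip.spot_in('wrist',l)[:2]])
E
```

```text
clock: 9.63
eef_pos: [0.6308, -0.0038, 0.0652]
eef_rot: [0.999, 0.05, -0.0, -0.0]
contact_force: [0.3, -0.4, -0.3]
gripper_width: 0.0739
gripper_force: 0.0
clock: 10.05
eef_pos: [0.6304, -0.0038, 0.244]
eef_rot: [0.999, 0.05, -0.0, -0.0]
contact_force: [1.3, 0.2, 0.5]
gripper_width: 0.0882
gripper_force: 0.0
clock: 10.47
eef_pos: [0.503, 0.0367, 0.3445]
eef_rot: [0.999, 0.051, 0.002, -0.0]
contact_force: [-0.2, -0.4, -0.0]
gripper_width: 0.093
gripper_force: 0.0
clock: 10.8
eef_pos: [0.5057, 0.0347, 0.3402]
eef_rot: [0.999, 0.05, -0.001, 0.0]
contact_force: [-0.2, -0.1, -0.1]
gripper_width: 0.0932
gripper_force: 0.0
[0.50559885 0.0347349  0.34019375] 10.85
jar_center [([86.0, 289.0], 0.91, array([ 0.631, -0.008,  0.058]))]
lifter_grip [([191.0, 257.0], 0.56, array([0.482, 0.027, 0.135]))]
stand_slot [([167.0, 275.0], 0.75, array([0.514, 0.003, 0.105]))]
lid_loop [([86.0, 81.0], 0.65, array([0.598, 0.257, 0.15 ])), ([135.0, 418.0], 0.18, array([ 0.58 , -0.169,  0.15 ]))]
lid [([86.0, 81.0], 0.61, array([0.6  , 0.281, 0.11 ]))]
```

View pics/w4.png

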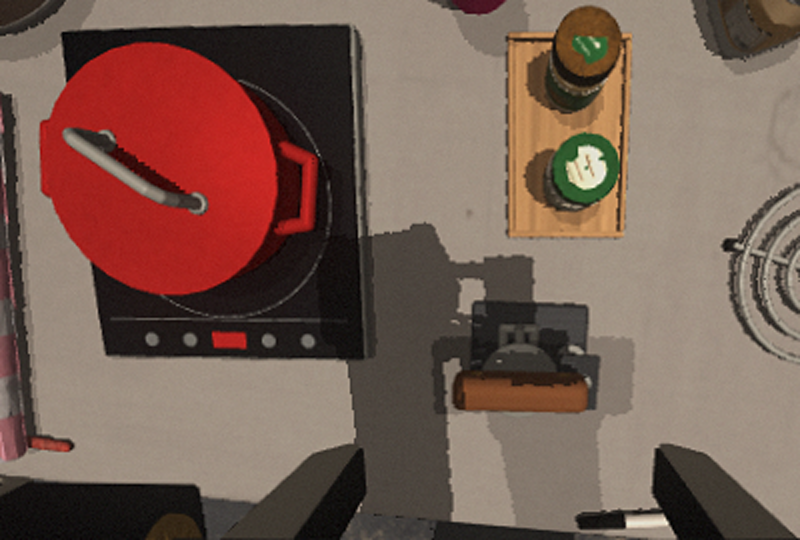

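Run:
```python
from h import *
import pickle;c=pickle.load(open('c4.pkl','rb'))
p=lambda x,y,z: atz(c,(y/2,x/2),z)[:2].round(4)
print('cam',-c['R'].T@c['t'])
print('gripTop',p(454,380,.15),p(454,410,.15),p(588,380,.15),p(588,410,.15))
print('toes',p(505,332,.046),p(540,332,.046))
print('foot',p(473,303,.004),p(588,306,.004),p(588,375,.004))
print('post base/top',p(575,352,.004),p(590,382,.105))
print('guard front',p(521,347,.107))
print('loop',p(75,136,.156),p(190,203,.125), p(68,130,.156),p(158,192,.156))
save(c,'st4.png',9,(145,212,215,302))
```

```text
cam [0.57585659 0.04041293 0.50593628]
gripTop [0.4836 0.0673] [0.463  0.0657] [ 0.4923 -0.0207] [ 0.4718 -0.0235]
toes [0.502  0.0359] [0.5049 0.0069]
foot [0.5185 0.0666] [ 0.5261 -0.0365] [ 0.4628 -0.0451]
post base/top [ 0.4832 -0.0303] [ 0.4804 -0.0301]
guard front [0.502  0.0238]
loop [0.6144 0.3074] [0.5808 0.2534] [0.6175 0.3117] [0.5854 0.2561]
```

View pics/st4.png

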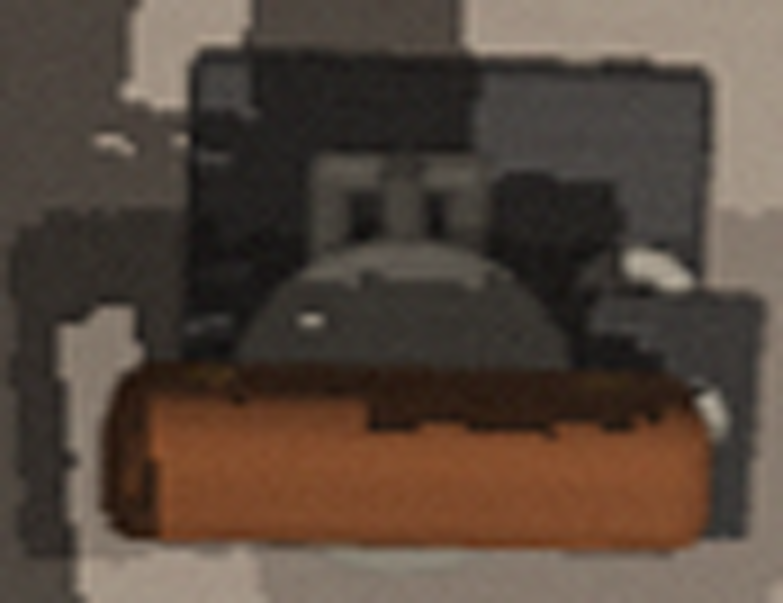

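Run:
```python
from h import *
s=manip.read_state();print(np.round(s['q'],3))
a=cv2.imread('pics/scene.png')[285:385,410:510];b=cv2.imread('pics/side.png')[295:395,370:470]
w=cv2.imread('pics/w1.png')[250:360,60:240]
r=lambda i:cv2.resize(i,(400,400),interpolation=cv2.INTER_CUBIC)
cv2.imwrite('pics/mos.png',np.hstack([r(a),r(b)]))
```

```text
[-0.06   0.208 -0.148  1.927  0.036  1.01  -1.695]
```

View pics/mos.png

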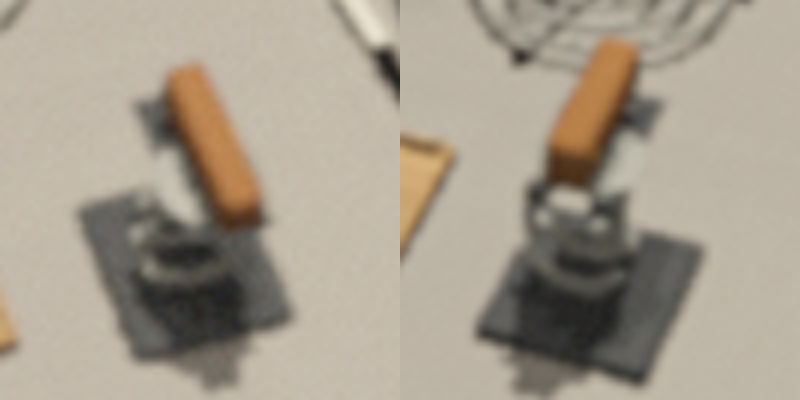

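```bash
for i in 1 2 3; do python3 -m crank '[{"travel":[-0.01,0.08,0],"turn":[0,0,0.04],"gripper":1},{"travel":[-0.02,0.1,0],"turn":[0,0,0.08],"gripper":1},{"travel":[-0.03,0.12,0],"turn":[0,0,0.12],"gripper":1},{"travel":[-0.03,0.16,0],"turn":[0,0,0.15],"gripper":1},{"travel":[-0.03,0.16,0],"turn":[0,0,0.1667],"gripper":1}]' >/dev/null; done
for i in 1 2; do python3 -m crank '[{"travel":[0,0,-0.02],"turn":[-0.025,0,0],"gripper":1},{"travel":[0,0,-0.05],"turn":[-0.05,0,0],"gripper":1},{"travel":[0,0,-0.08],"turn":[-0.075,0,0],"gripper":1},{"travel":[0,0,-0.1],"turn":[-0.1,0,0],"gripper":1},{"travel":[0,0,-0.11],"turn":[-0.111,0,0],"gripper":1}]'; done
python3 -m crank '[{"travel":[0,0,0],"turn":[0,0,0],"gripper":1},{"travel":[0,0,0],"turn":[0,0,0],"gripper":1},{"travel":[0,0,0],"turn":[0,0,0],"gripper":1},{"travel":[0,0,0],"turn":[0,0,0],"gripper":1}]'
python3 - <<'E'
from h import *
c=cap('wrist');s=manip.read_state();print(s['eef_pos'],s['clock'],np.round(s['q'],3))
import pickle;pickle.dump(c,open('c5.pkl','wb'))
X=proj(c,[.478,.022,.08]);print(X,[proj(c,[.478,.022+.046*k,.15]).round() for k in(-1,1)],(-c['R'].T@c['t']).round(3))
r,q=X.astype(int);save(c,'st5.png',5,(max(0,r-60),r+60,max(0,q-75),q+75));print(max(0,r-60),max(0,q-75))
E
```

```text
clock: 12.77
eef_pos: [0.4776, 0.1806, 0.3072]
eef_rot: [0.659, 0.731, -0.13, 0.118]
contact_force: [-0.6, 0.2, -0.0]
gripper_width: 0.0925
gripper_force: 0.0
clock: 13.18
eef_pos: [0.4775, 0.1805, 0.2736]
eef_rot: [0.629, 0.698, -0.255, 0.23]
contact_force: [-0.2, -0.1, -0.3]
gripper_width: 0.0931
gripper_force: 0.0
clock: 13.52
eef_pos: [0.4783, 0.1784, 0.2763]
eef_rot: [0.631, 0.697, -0.253, 0.229]
contact_force: [-0.3, 0.4, 0.7]
gripper_width: 0.0927
gripper_force: 0.0
[0.47823733 0.17842168 0.27632759] 13.5667 [-0.532  0.52  -0.369  1.852  0.589  1.443 -1.085]
[165.22346188 255.13914835] [array([221., 250.]), array([183., 255.])] [0.471 0.338 0.358]
105 180
```

View pics/st5.png

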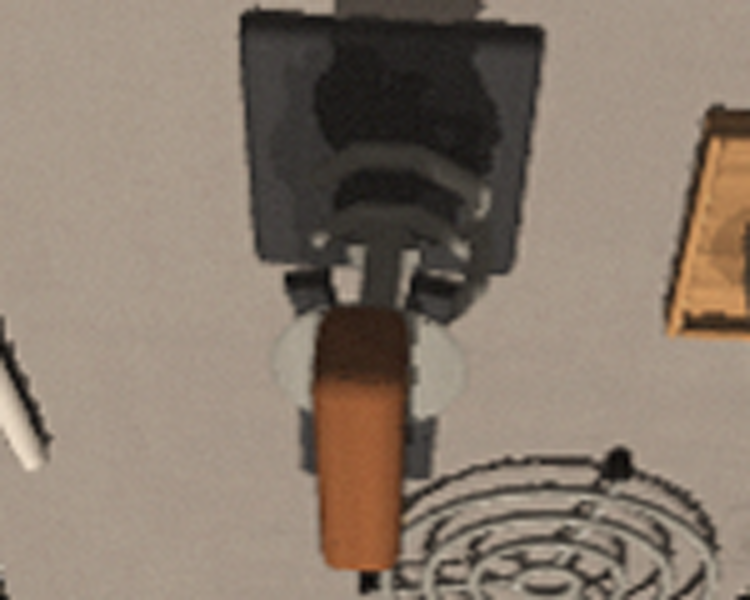

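The picture, seen from the +y side, shows the slot mouth (310,285)/(440,290) opening toward world +y with the post behind it. The hook's back is at world +x and its toe tips toward −x (320,240), so the lifter hangs crosswise to the slot. Now I compute the grip and slot positions.

Run:
```python
from h import *
import pickle;c=pickle.load(open('c5.pkl','rb'))
p=lambda x,y,z: atz(c,(105+y/5,180+x/5),z)[:2].round(4)
print('top',p(316,382,.15),p(407,382,.15),p(325,570,.15),p(398,570,.15))
print('mouth',p(310,272,.11),p(440,277,.11))
print('post base',p(380,245,.004),'plate rear',p(303,475,.105),p(433,478,.105))
print('guard L/R',p(273,362,.108),p(466,362,.108))
print('foot',p(243,12,.004),p(542,28,.004),p(257,262,.004),p(512,272,.004))
```

```text
top [0.464  0.0698] [0.486  0.0732] [ 0.4705 -0.0201] [ 0.4919 -0.0161]
mouth [0.4591 0.065 ] [0.4932 0.068 ]
post base [ 0.4792 -0.0333] plate rear [ 0.4605 -0.0378] [ 0.5024 -0.0324]
guard L/R [0.4499 0.0231] [0.5048 0.0316]
foot [0.4289 0.0637] [0.5209 0.0692] [ 0.4343 -0.0488] [ 0.5289 -0.0406]
```

```bash
for i in 1 2; do python3 -m crank '[{"travel":[0,-0.04,0],"turn":[0.025,0,0],"gripper":1},{"travel":[0,-0.1,0],"turn":[0.05,0,0],"gripper":1},{"travel":[0,-0.16,0],"turn":[0.075,0,0],"gripper":1},{"travel":[0,-0.22,0],"turn":[0.1,0,0],"gripper":1},{"travel":[0,-0.256,0],"turn":[0.111,0,0],"gripper":1}]' >/dev/null; done
python3 -m crank '[{"travel":[0,0,-0.03],"turn":[0,0,-0.009],"gripper":1},{"travel":[0,0,-0.1],"turn":[0,0,-0.009],"gripper":1},{"travel":[0,0,-0.2],"turn":[0,0,-0.009],"gripper":1},{"travel":[0,0,-0.24],"turn":[0,0,-0.009],"gripper":1},{"travel":[0,0,-0.24],"turn":[0,0,-0.009],"gripper":1}]' 60
python3 -m crank '[{"travel":[0,0,0],"turn":[0,0,0],"gripper":1},{"travel":[0,0,0],"turn":[0,0,0],"gripper":1},{"travel":[0,0,0],"turn":[0,0,0],"gripper":1}]'
python3 - <<'E'
from h import *
s=manip.read_state();print(s['eef_pos'],s['clock'],np.round(s['q'],3)); R=Ro.from_quat(s['eef_rot']).as_matrix();print(R.round(3).tolist())
print('to go /0.3',(np.array([.478,.0245,.118])-s['eef_pos'])/.3)
E
```

```text
clock: 14.82
eef_pos: [0.4766, 0.0246, 0.2019]
eef_rot: [0.682, 0.732, -0.001, -0.001]
contact_force: [-0.6, 0.1, -0.0]
gripper_width: 0.0932
gripper_force: 0.0
clock: 15.07
eef_pos: [0.4787, 0.0256, 0.2047]
eef_rot: [0.681, 0.732, 0.001, 0.001]
contact_force: [0.5, -0.1, -0.6]
gripper_width: 0.0933
gripper_force: 0.0
[0.47865706 0.02562281 0.20467201] 15.0667 [ 0.154  0.353 -0.425  2.146  0.229  0.682 -0.354]
[[-0.072, 0.997, 0.003], [0.997, 0.072, 0.0], [-0.0, 0.003, -1.0]]
to go /0.3 [-0.0021902  -0.00374269 -0.2889067 ]
```

```bash
python3 -m crank '[{"travel":[-0.002,-0.003,-0.06],"turn":[0,0,0],"gripper":1},{"travel":[-0.002,-0.003,-0.15],"turn":[0,0,0],"gripper":1},{"travel":[-0.002,-0.003,-0.23],"turn":[0,0,0],"gripper":1},{"travel":[-0.002,-0.003,-0.28],"turn":[0,0,0],"gripper":1},{"travel":[-0.002,-0.003,-0.289],"turn":[0,0,0],"gripper":1}]'
for i in 1 2 3; do python3 -m crank '[{"travel":[0,0,0],"turn":[0,0,0],"gripper":0},{"travel":[0,0,0],"turn":[0,0,0],"gripper":0},{"travel":[0,0,0],"turn":[0,0,0],"gripper":0},{"travel":[0,0,0],"turn":[0,0,0],"gripper":0},{"travel":[0,0,0],"turn":[0,0,0],"gripper":0}]' 60 ; done
```

```text
clock: 15.48
eef_pos: [0.4768, 0.0247, 0.1154]
eef_rot: [0.681, 0.732, -0.001, -0.001]
contact_force: [-0.5, -0.3, 0.2]
gripper_width: 0.0931
gripper_force: 0.0
clock: 15.9
eef_pos: [0.4778, 0.0246, 0.1175]
eef_rot: [0.681, 0.732, 0.001, 0.001]
contact_force: [-0.6, 0.1, 0.5]
gripper_width: 0.0642
gripper_force: 0.0
clock: 16.32
eef_pos: [0.4773, 0.0247, 0.1166]
eef_rot: [0.681, 0.732, -0.0, -0.0]
contact_force: [-0.3, 0.1, -0.4]
gripper_width: 0.0306
gripper_force: 0.0
clock: 16.73
eef_pos: [0.4774, 0.0247, 0.1166]
eef_rot: [0.681, 0.732, 0.0, 0.0]
contact_force: [1.1, 0.4, -0.1]
gripper_width: 0.0234
gripper_force: 60.0
```

```bash
python3 -m crank '[{"travel":[0,0,0.01],"turn":[0,0,0],"gripper":0},{"travel":[0,0,0.025],"turn":[0,0,0],"gripper":0},{"travel":[0,0,0.04],"turn":[0,0,0],"gripper":0},{"travel":[0,0,0.04],"turn":[0,0,0],"gripper":0},{"travel":[0,0,0.04],"turn":[0,0,0],"gripper":0}]'
python3 -m crank '[{"travel":[-0.002,0.03,0],"turn":[0,0,0],"gripper":0},{"travel":[-0.005,0.08,0],"turn":[0,0,0],"gripper":0},{"travel":[-0.01,0.14,0],"turn":[0,0,0],"gripper":0},{"travel":[-0.014,0.21,0],"turn":[0,0,0],"gripper":0},{"travel":[-0.019,0.27,0],"turn":[0,0,0],"gripper":0}]'
```

```text
clock: 17.15
eef_pos: [0.4753, 0.0244, 0.1279]
eef_rot: [0.681, 0.732, -0.002, -0.001]
contact_force: [-2.7, 1.9, -14.2]
gripper_width: 0.0235
gripper_force: 60.0
clock: 17.57
eef_pos: [0.4724, 0.1072, 0.1294]
eef_rot: [0.681, 0.732, 0.001, 0.001]
contact_force: [0.5, 0.3, -1.7]
gripper_width: 0.0238
gripper_force: 60.0
```

```bash
python3 -m crank '[{"travel":[0,0.02,0.06],"turn":[0,0,0],"gripper":0},{"travel":[0,0.02,0.18],"turn":[0,0,0],"gripper":0},{"travel":[0,0.02,0.31],"turn":[0,0,0],"gripper":0},{"travel":[0,0.02,0.44],"turn":[0,0,0],"gripper":0},{"travel":[0,0.02,0.57],"turn":[0,0,0],"gripper":0}]' >/dev/null
python3 -m crank '[{"travel":[0.05,0.02,0.1],"turn":[0,0,0],"gripper":0},{"travel":[0.17,0.08,0.18],"turn":[0,0,0],"gripper":0},{"travel":[0.29,0.14,0.2],"turn":[0,0,0],"gripper":0},{"travel":[0.39,0.18,0.2],"turn":[0,0,0],"gripper":0},{"travel":[0.427,0.2,0.2],"turn":[0,0,0],"gripper":0}]'
python3 -m crank '[{"travel":[0,0,0],"turn":[0,0,0],"gripper":0},{"travel":[0,0,0],"turn":[0,0,0],"gripper":0},{"travel":[0,0,0],"turn":[0,0,0],"gripper":0},{"travel":[0,0,0],"turn":[0,0,0],"gripper":0},{"travel":[0,0,0],"turn":[0,0,0],"gripper":0}]'
python3 - <<'E'
from h import *
import pickle
c=cap('wrist');s=manip.read_state();print(s['eef_pos'],s['clock'],np.round(s['q'],2));pickle.dump(c,open('c6.pkl','wb'))
for l,z in(('lid_loop',.156),('lid',.115)):
    print(l,[(np.round(x['pixel']).tolist(),round(x['p'],2),atz(c,x['pixel'],z).round(3)) for x in manip.spot_in('wrist',l)[:2]])
f=c['frame'].astype(int);red=((f[...,0]>90)&(f[...,0]>2.2*f[...,1])&(f[...,0]>2*f[...,2])).astype(np.uint8)
n,lab,st,ce=cv2.connectedComponentsWithStats(red);i=1+st[1:,4].argmax();print(st[i],ce[i])
x,y,w,h=st[i][:4]
m=(lab==i).astype(np.uint8)
print('proj of lid centre guess',proj(c,[.6,.29,.115]))
sub=m[max(0,y-4):y+h+4,max(0,x-4):x+w+4]
for r in sub[::3]: print(''.join('#' if v else '.' for v in r[::2]))
E
```

```text
clock: 18.4
eef_pos: [0.6039, 0.1737, 0.3611]
eef_rot: [0.681, 0.732, 0.002, 0.001]
contact_force: [-0.6, -0.2, -2.4]
gripper_width: 0.0236
gripper_force: 60.0
clock: 18.82
eef_pos: [0.5989, 0.1712, 0.3602]
eef_rot: [0.681, 0.732, 0.0, 0.0]
contact_force: [0.0, 0.1, -1.8]
gripper_width: 0.0235
gripper_force: 60.0
[0.59907423 0.17122899 0.36014203] 18.8667 [-0.06  0.38 -0.44  1.65  0.18  1.15 -0.48]
lid_loop [([86.0, 264.0], 0.84, array([0.602, 0.284, 0.156]))]
lid [([87.0, 263.0], 0.59, array([0.602, 0.288, 0.115]))]
[  203    14   117   146 11454] [261.18622315  85.20962109]
proj of lid centre guess [ 85.16990794 261.75982673]
...............................................................
...............................................................
...........................###########.........................
..........................###################..................
.........................#####################.................
.........................############...######.................
.....................#########################.................
................
[... 2163 characters left out ...]
..........#####################################.............
...............#################################...............
.................#############################.................
...................########################....................
...................###..###############........................
....................##.............###.........................
......................##...........###.........................
...................##################..........................
....................####..#.#########..........................
...............................................................
...............................................................
```

Run:
```python
from h import *
import pickle
c=pickle.load(open('c6.pkl','rb'));f=c['frame'].astype(int)
red=((f[...,0]>90)&(f[...,0]>2.2*f[...,1])&(f[...,0]>2*f[...,2])).astype(np.uint8)
n,lab,st,ce=cv2.connectedComponentsWithStats(red);m=(lab==1+st[1:,4].argmax()).astype(np.uint8)
ct=max(cv2.findContours(m,0,1)[0],key=len)[:,0]
P=np.array([atz(c,(y,x),.105)[:2] for x,y in ct])
from scipy.optimize import least_squares
r=least_squares(lambda v:np.hypot(*(P-v[:2]).T)-v[2],[.6,.285,.084],loss='soft_l1',f_scale=.001).x;print('disc',r.round(4))
fill=np.zeros_like(m);cv2.drawContours(fill,[ct],-1,1,-1)
h=((fill==1)&(m==0)).astype(np.uint8);n,lab,st,ce=cv2.connectedComponentsWithStats(h);i=1+st[1:,4].argmax();ys,xs=np.where(lab==i)
Q=np.array([atz(c,(y,x),.156)[:2] for y,x in zip(ys,xs)]);mu=Q.mean(0);u,sv,vt=np.linalg.svd(Q-mu);d=vt[0];t=(Q-mu)@d
print('bar mean',mu.round(4),'ang',np.degrees(np.arctan2(d[1],d[0])),'ext',t.min(),t.max(),'midext',(mu+d*(t.min()+t.max())/2).round(4))
```

```text
disc [0.5995 0.2869 0.084 ]
bar mean [0.5985 0.2833] ang -119.73941493587039 ext -0.03924524013133825 0.04047235223955305 midext [0.5982 0.2828]
```

```bash
python3 -m crank '[{"travel":[0.04,0.04,0],"turn":[0,0,-0.03],"gripper":0},{"travel":[0.1,0.1,0],"turn":[0,0,-0.07],"gripper":0},{"travel":[0.16,0.17,0],"turn":[0,0,-0.11],"gripper":0},{"travel":[0.2,0.23,0],"turn":[0,0,-0.15],"gripper":0},{"travel":[0.217,0.256,0],"turn":[0,0,-0.188],"gripper":0}]' >/dev/null
python3 -m crank '[{"travel":[0,0,-0.04],"turn":[0,0,0],"gripper":0},{"travel":[0,0,-0.12],"turn":[0,0,0],"gripper":0},{"travel":[0,0,-0.2],"turn":[0,0,0],"gripper":0},{"travel":[0,0,-0.26],"turn":[0,0,0],"gripper":0},{"travel":[0,0,-0.3],"turn":[0,0,0],"gripper":0}]' >/dev/null
python3 -m crank '[{"travel":[0,0,0],"turn":[0,0,0],"gripper":0},{"travel":[0,0,0],"turn":[0,0,0],"gripper":0},{"travel":[0,0,0],"turn":[0,0,0],"gripper":0},{"travel":[0,0,0],"turn":[0,0,0],"gripper":0}]' >/dev/null
python3 - <<'E'
from h import *
s=manip.read_state();R=Ro.from_quat(s['eef_rot']).as_matrix();p=np.array(s['eef_pos'])
print(p,s['clock'],R.round(4).tolist(),'lifter x',np.degrees(np.arctan2(-R[1,1],-R[0,1])),s['contact_force'])
u=np.array([np.cos(np.radians(150.3)),np.sin(np.radians(150.3)),0]);T=np.array([.599,.2855,.2148])
print((T-.075*u-p)/.3,(T-p)/.3, .075*u/.3)
E
```

```text
[0.66536127 0.24863141 0.2711386 ] 20.1333 [[0.4951, 0.8688, 0.0021], [0.8688, -0.4951, 0.0009], [0.0018, 0.0014, -1.0]] lifter x 150.32429931842694 [ 0.78868798 -0.43503392 -1.81383915]
[-0.00404634 -0.00096935 -0.18779535] [-0.22120422  0.12289531 -0.18779535] [-0.21715788  0.12386467  0.        ]
```

```bash
python3 -m crank '[{"travel":[-0.004,-0.001,-0.04],"turn":[0,0,0],"gripper":0},{"travel":[-0.004,-0.001,-0.1],"turn":[0,0,0],"gripper":0},{"travel":[-0.004,-0.001,-0.15],"turn":[0,0,0],"gripper":0},{"travel":[-0.004,-0.001,-0.18],"turn":[0,0,0],"gripper":0},{"travel":[-0.004,-0.001,-0.188],"turn":[0,0,0],"gripper":0}]'
python3 -m crank '[{"travel":[0,0,0],"turn":[0,0,0],"gripper":0},{"travel":[0,0,0],"turn":[0,0,0],"gripper":0},{"travel":[0,0,0],"turn":[0,0,0],"gripper":0},{"travel":[-0.02,0.011,0],"turn":[0,0,0],"gripper":0},{"travel":[-0.05,0.028,0],"turn":[0,0,0],"gripper":0}]'
python3 -m crank '[{"travel":[-0.03,0.017,0],"turn":[0,0,0],"gripper":0},{"travel":[-0.06,0.034,0],"turn":[0,0,0],"gripper":0},{"travel":[-0.09,0.051,0],"turn":[0,0,0],"gripper":0},{"travel":[-0.11,0.063,0],"turn":[0,0,0],"gripper":0},{"travel":[-0.12,0.068,0],"turn":[0,0,0],"gripper":0}]'
python3 -m crank '[{"travel":[-0.015,0.009,0],"turn":[0,0,0],"gripper":0},{"travel":[-0.03,0.017,0],"turn":[0,0,0],"gripper":0},{"travel":[-0.04,0.023,0],"turn":[0,0,0],"gripper":0},{"travel":[-0.047,0.027,0],"turn":[0,0,0],"gripper":0},{"travel":[-0.047,0.027,0],"turn":[0,0,0],"gripper":0}]'
python3 -m crank '[{"travel":[0,0,0],"turn":[0,0,0],"gripper":0},{"travel":[0,0,0],"turn":[0,0,0],"gripper":0},{"travel":[0,0,0],"turn":[0,0,0],"gripper":0}]'
```

```text
clock: 20.55
eef_pos: [0.6628, 0.2478, 0.2113]
eef_rot: [0.865, 0.502, -0.001, -0.0]
contact_force: [-0.5, -0.5, -2.2]
gripper_width: 0.0238
gripper_force: 60.0
clock: 20.97
eef_pos: [0.649, 0.2562, 0.2137]
eef_rot: [0.865, 0.502, 0.001, 0.0]
contact_force: [-0.9, 1.1, -1.3]
gripper_width: 0.0233
gripper_force: 60.0
clock: 21.38
eef_pos: [0.6111, 0.2784, 0.2135]
eef_rot: [0.864, 0.503, 0.0, -0.0]
contact_force: [-0.1, -0.1, -2.0]
gripper_width: 0.0237
gripper_force: 60.0
clock: 21.8
eef_pos: [0.5981, 0.2854, 0.2132]
eef_rot: [0.865, 0.502, -0.0, -0.0]
contact_force: [-0.4, -0.9, -1.3]
gripper_width: 0.0239
gripper_force: 60.0
clock: 22.05
eef_pos: [0.5988, 0.2848, 0.2132]
eef_rot: [0.865, 0.502, 0.0, 0.0]
contact_force: [0.4, 0.5, -2.5]
gripper_width: 0.0237
gripper_force: 60.0
```

```bash
python3 -m crank '[{"travel":[0,0,0.008],"turn":[0,0,0],"gripper":0},{"travel":[0,0,0.02],"turn":[0,0,0],"gripper":0},{"travel":[0,0,0.033],"turn":[0,0,0],"gripper":0},{"travel":[0,0,0.043],"turn":[0,0,0],"gripper":0},{"travel":[0,0,0.05],"turn":[0,0,0],"gripper":0}]'
python3 -m crank '[{"travel":[0,0,0.004],"turn":[0,0,0],"gripper":0},{"travel":[0,0,0.008],"turn":[0,0,0],"gripper":0},{"travel":[0,0,0.012],"turn":[0,0,0],"gripper":0},{"travel":[0,0,0.016],"turn":[0,0,0],"gripper":0},{"travel":[0,0,0.02],"turn":[0,0,0],"gripper":0}]'
python3 -m crank '[{"travel":[0,0,0.004],"turn":[0,0,0],"gripper":0},{"travel":[0,0,0.008],"turn":[0,0,0],"gripper":0},{"travel":[0,0,0.012],"turn":[0,0,0],"gripper":0},{"travel":[0,0,0.016],"turn":[0,0,0],"gripper":0},{"travel":[0,0,0.02],"turn":[0,0,0],"gripper":0}]'
python3 -m crank '[{"travel":[0,0,0.006],"turn":[0,0,0],"gripper":0},{"travel":[0,0,0.014],"turn":[0,0,0],"gripper":0},{"travel":[0,0,0.024],"turn":[0,0,0],"gripper":0},{"travel":[0,0,0.032],"turn":[0,0,0],"gripper":0},{"travel":[0,0,0.036],"turn":[0,0,0],"gripper":0}]'
python3 - <<'E'
from h import *
import pickle
c=cap('wrist');s=manip.read_state();print(s['eef_pos'],s['contact_force'],s['moment']);pickle.dump(c,open('c7.pkl','wb'))
for n in('side','scene'):
    cc=cap(n);print(n,[(np.round(x['pixel']).tolist(),round(x['p'],2)) for x in manip.spot_in(n,'lid')[:2]],proj(cc,[.599,.286,.11]).round())
E
```

```text
clock: 22.47
eef_pos: [0.5987, 0.2852, 0.2289]
eef_rot: [0.865, 0.502, 0.0, 0.0]
contact_force: [-0.4, 1.0, -1.5]
gripper_width: 0.0237
gripper_force: 60.0
clock: 22.88
eef_pos: [0.5981, 0.2849, 0.2337]
eef_rot: [0.865, 0.502, -0.001, 0.0]
contact_force: [0.0, 0.4, -6.4]
gripper_width: 0.0235
gripper_force: 60.0
clock: 23.3
eef_pos: [0.5984, 0.2851, 0.2401]
eef_rot: [0.865, 0.502, -0.0, -0.0]
contact_force: [-0.5, -0.2, -6.9]
gripper_width: 0.0238
gripper_force: 60.0
clock: 23.72
eef_pos: [0.5986, 0.2852, 0.2516]
eef_rot: [0.865, 0.502, 0.0, 0.0]
contact_force: [-0.3, 0.9, -7.2]
gripper_width: 0.0241
gripper_force: 60.0
[0.59868562 0.2852351  0.25172552] [ 0.1346473   0.0848075  -5.77073345] [-0.00398722 -0.06182152 -0.02267036]
side [([269.0, 193.0], 0.95)] [268. 196.]
scene [([314.0, 293.0], 0.86), ([138.0, 211.0], 0.6)] [305. 293.]
```

```bash
python3 -m crank '[{"travel":[0,0,0.006],"turn":[0,0,0],"gripper":0},{"travel":[0,0,0.018],"turn":[0,0,0],"gripper":0},{"travel":[0,0,0.035],"turn":[0,0,0],"gripper":0},{"travel":[0,0,0.055],"turn":[0,0,0],"gripper":0},{"travel":[0,0,0.075],"turn":[0,0,0],"gripper":0}]'
python3 -m crank '[{"travel":[0,0,0.02],"turn":[0,0,0],"gripper":0},{"travel":[0,0,0.04],"turn":[0,0,0],"gripper":0},{"travel":[0,0,0.06],"turn":[0,0,0],"gripper":0},{"travel":[0,0,0.077],"turn":[0,0,0],"gripper":0},{"travel":[0,0,0.09],"turn":[0,0,0],"gripper":0}]'
python3 -m crank '[{"travel":[0,-0.004,0.006],"turn":[0,0,0],"gripper":0},{"travel":[0,-0.013,0.01],"turn":[0,0,0],"gripper":0},{"travel":[0,-0.028,0.012],"turn":[0,0,0],"gripper":0},{"travel":[0,-0.049,0.012],"turn":[0,0,0],"gripper":0},{"travel":[0,-0.075,0.012],"turn":[0,0,0],"gripper":0}]'
python3 -m crank '[{"travel":[0,-0.031,0],"turn":[0,0,0.004],"gripper":0},{"travel":[0,-0.067,0],"turn":[0,0,0.012],"gripper":0},{"travel":[0,-0.107,0],"turn":[0,0,0.024],"gripper":0},{"travel":[0,-0.15,0],"turn":[0,0,0.04],"gripper":0},{"travel":[0,-0.195,0],"turn":[0,0,0.06],"gripper":0}]'
for i in 1 2 3 4 5; do python3 -m crank '[{"travel":[-0.0025,-0.0487,0],"turn":[0,0,0.0227],"gripper":0},{"travel":[-0.005,-0.0974,0],"turn":[0,0,0.0454],"gripper":0},{"travel":[-0.0075,-0.146,0],"turn":[0,0,0.068],"gripper":0},{"travel":[-0.01,-0.195,0],"turn":[0,0,0.0907],"gripper":0},{"travel":[-0.0124,-0.2434,0],"turn":[0,0,0.1134],"gripper":0}]'; done
python3 -m crank '[{"travel":[0,-0.045,0],"turn":[0,0,0.02],"gripper":0},{"travel":[0,-0.088,0],"turn":[0,0,0.036],"gripper":0},{"travel":[0,-0.128,0],"turn":[0,0,0.048],"gripper":0},{"travel":[0,-0.164,0],"turn":[0,0,0.056],"gripper":0},{"travel":[0,-0.195,0],"turn":[0,0,0.06],"gripper":0}]'
python3 -m crank '[{"travel":[0,-0.026,0],"turn":[0,0,0],"gripper":0},{"travel":[0,-0.047,0],"turn":[0,0,0],"gripper":0},{"travel":[0,-0.062,0],"turn":[0,0,0],"gripper":0},{"travel":[0,-0.071,0],"turn":[0,0,0],"gripper":0},{"travel":[0,-0.075,0],"turn":[0,0,0],"gripper":0}]'
```

```text
clock: 24.38
eef_pos: [0.5986, 0.2852, 0.2743]
eef_rot: [0.865, 0.502, 0.0, -0.0]
contact_force: [-0.4, -0.3, -7.5]
gripper_width: 0.0238
gripper_force: 60.0
clock: 24.8
eef_pos: [0.5986, 0.2852, 0.3014]
eef_rot: [0.865, 0.502, 0.0, 0.0]
contact_force: [0.7, 0.4, -6.8]
gripper_width: 0.0238
gripper_force: 60.0
clock: 25.22
eef_pos: [0.5983, 0.262, 0.3038]
eef_rot: [0.865, 0.502, -0.0, -0.0]
contact_force: [-0.1, 0.4, -7.6]
gripper_width: 0.0235
gripper_force: 60.0
clock: 25.63
eef_pos: [0.5984, 0.2026, 0.304]
eef_rot: [0.813, 0.582, -0.0, 0.0]
contact_force: [-0.1, 0.1, -7.9]
gripper_width: 0.0236
gripper_force: 60.0
clock: 26.05
eef_pos: [0.5945, 0.1291, 0.304]
eef_rot: [0.697, 0.717, -0.0, 0.0]
contact_force: [-0.9, 0.2, -8.2]
gripper_width: 0.0237
gripper_force: 60.0
clock: 26.47
eef_pos: [0.5907, 0.056, 0.3041]
eef_rot: [0.558, 0.83, -0.0, 0.0]
contact_force: [-0.5, -0.1, -7.8]
gripper_width: 0.0239
gripper_force: 60.0
clock: 26.88
eef_pos: [0.5868, -0.0169, 0.3041]
eef_rot: [0.403, 0.915, -0.0, 0.0]
contact_force: [0.1, -0.1, -8.0]
gripper_width: 0.0236
gripper_force: 60.0
clock: 27.3
eef_pos: [0.583, -0.0899, 0.3041]
eef_rot: [0.234, 0.972, -0.0, 0.0]
contact_force: [0.4, -0.5, -7.4]
gripper_width: 0.0237
gripper_force: 60.0
clock: 27.72
eef_pos: [0.5791, -0.163, 0.3041]
eef_rot: [0.058, 0.998, -0.0, -0.0]
contact_force: [0.4, 0.7, -6.9]
gripper_width: 0.0239
gripper_force: 60.0
clock: 28.13
eef_pos: [0.5789, -0.2219, 0.3039]
eef_rot: [-0.035, 0.999, -0.0, -0.0]
contact_force: [0.4, -0.8, -8.3]
gripper_width: 0.0237
gripper_force: 60.0
clock: 28.55
eef_pos: [0.5798, -0.2423, 0.3041]
eef_rot: [-0.034, 0.999, -0.0, 0.0]
contact_force: [-0.7, 0.3, -7.5]
gripper_width: 0.0235
gripper_force: 60.0
```

```bash
python3 -m crank '[{"travel":[0,0,-0.006],"turn":[0,0,0],"gripper":0},{"travel":[0,0,-0.02],"turn":[0,0,0],"gripper":0},{"travel":[0,0,-0.042],"turn":[0,0,0],"gripper":0},{"travel":[0,0,-0.072],"turn":[0,0,0],"gripper":0},{"travel":[0,0,-0.105],"turn":[0,0,0],"gripper":0}]' >/dev/null
python3 -m crank '[{"travel":[0,0,-0.034],"turn":[0,0,0],"gripper":0},{"travel":[0,0,-0.068],"turn":[0,0,0],"gripper":0},{"travel":[0,0,-0.102],"turn":[0,0,0],"gripper":0},{"travel":[0,0,-0.135],"turn":[0,0,0],"gripper":0},{"travel":[0,0,-0.165],"turn":[0,0,0],"gripper":0}]' >/dev/null
python3 -m crank '[{"travel":[0,0,-0.028],"turn":[0,0,0],"gripper":0},{"travel":[0,0,-0.054],"turn":[0,0,0],"gripper":0},{"travel":[0,0,-0.078],"turn":[0,0,0],"gripper":0},{"travel":[0,0,-0.098],"turn":[0,0,0],"gripper":0},{"travel":[0,0,-0.115],"turn":[0,0,0],"gripper":0}]' 
python3 -m crank '[{"travel":[0,0,-0.014],"turn":[0,0,0],"gripper":0},{"travel":[0,0,-0.026],"turn":[0,0,0],"gripper":0},{"travel":[0,0,-0.034],"turn":[0,0,0],"gripper":0},{"travel":[0,0,-0.038],"turn":[0,0,0],"gripper":0},{"travel":[0,0,-0.04],"turn":[0,0,0],"gripper":0}]'
python3 - <<'E'
from h import *
from scipy.optimize import least_squares
s=manip.read_state();print(s['eef_pos'],s['clock'],s['contact_force'])
zo=s['eef_pos'][2]-.1313
for n in('scene','side','wrist'):
    c=cap(n);f=c['frame'].astype(int);red=((f[...,0]>80)&(f[...,0]>2*f[...,1])&(f[...,0]>1.9*f[...,2])).astype(np.uint8)
    g=proj(c,[.58,-.242,zo+.003]);N,lab,st,ce=cv2.connectedComponentsWithStats(red)
    k=[i for i in range(1,N) if st[i,4]>60 and np.hypot(*(ce[i][::-1]-g))<70]
    m=np.isin(lab,k).astype(np.uint8);P=[]
    for ct in cv2.findContours(m,0,1)[0]: P+=[atz(c,(y,x),zo+.003)[:2] for x,y in ct[:,0]]
    if len(P)<10: print(n,'none');continue
    P=np.array(P);r=least_squares(lambda v:np.hypot(*(P-v).T)-.084,[.58,-.242],loss='soft_l1',f_scale=.001);print(n,r.x.round(4),len(P),(np.abs(r.fun)<.003).mean() if 0 else (np.abs(np.hypot(*(P-r.x).T)-.084)<.003).sum())
E
```

```text
clock: 29.8
eef_pos: [0.5799, -0.242, 0.188]
eef_rot: [-0.035, 0.999, 0.0, 0.0]
contact_force: [-0.3, -0.2, -7.1]
gripper_width: 0.0235
gripper_force: 60.0
clock: 30.22
eef_pos: [0.5799, -0.242, 0.1766]
eef_rot: [-0.035, 0.999, -0.0, 0.0]
contact_force: [0.4, -0.2, -7.8]
gripper_width: 0.0234
gripper_force: 60.0
[ 0.57994392 -0.24200253  0.17656981] 30.2167 [ 0.44628413 -0.18588428 -7.84263223]
scene [ 0.5877 -0.2386] 265 37
side [ 0.5853 -0.2475] 195 32
wrist [ 0.5787 -0.2441] 738 314
```

```bash
python3 -m crank '[{"travel":[0,0,-0.008],"turn":[0,0,0],"gripper":0},{"travel":[0,0,-0.02],"turn":[0,0,0],"gripper":0},{"travel":[0,0,-0.032],"turn":[0,0,0],"gripper":0},{"travel":[0,0,-0.042],"turn":[0,0,0],"gripper":0},{"travel":[0,0,-0.05],"turn":[0,0,0],"gripper":0}]'
python3 -m crank '[{"travel":[0,0,-0.004],"turn":[0,0,0],"gripper":0},{"travel":[0,0,-0.008],"turn":[0,0,0],"gripper":0},{"travel":[0,0,-0.012],"turn":[0,0,0],"gripper":0},{"travel":[0,0,-0.016],"turn":[0,0,0],"gripper":0},{"travel":[0,0,-0.02],"turn":[0,0,0],"gripper":0}]'
python3 -m crank '[{"travel":[0,0,-0.004],"turn":[0,0,0],"gripper":0},{"travel":[0,0,-0.008],"turn":[0,0,0],"gripper":0},{"travel":[0,0,-0.012],"turn":[0,0,0],"gripper":0},{"travel":[0,0,-0.016],"turn":[0,0,0],"gripper":0},{"travel":[0,0,-0.02],"turn":[0,0,0],"gripper":0}]'
```

```text
clock: 30.78
eef_pos: [0.5797, -0.242, 0.161]
eef_rot: [-0.035, 0.999, 0.0, -0.0]
contact_force: [-0.0, -0.5, -7.0]
gripper_width: 0.0237
gripper_force: 60.0
clock: 31.2
eef_pos: [0.5805, -0.242, 0.1561]
eef_rot: [-0.035, 0.999, -0.0, 0.001]
contact_force: [-0.1, 0.0, -2.5]
gripper_width: 0.0234
gripper_force: 60.0
clock: 31.62
eef_pos: [0.58, -0.2421, 0.1496]
eef_rot: [-0.035, 0.999, -0.0, 0.0]
contact_force: [-0.9, 0.2, -2.8]
gripper_width: 0.0237
gripper_force: 60.0
```

```bash
python3 -m crank '[{"travel":[0,0,-0.01],"turn":[0,0,0],"gripper":0},{"travel":[0,0,-0.02],"turn":[0,0,0],"gripper":0},{"travel":[0,0,-0.03],"turn":[0,0,0],"gripper":0},{"travel":[0,0,-0.033],"turn":[0,0,0],"gripper":0},{"travel":[0,0,-0.033],"turn":[0,0,0],"gripper":0}]'
python3 -m crank '[{"travel":[0,0.01,0],"turn":[0,0,0],"gripper":0},{"travel":[-0.002,0.03,0],"turn":[0,0,0],"gripper":0},{"travel":[-0.004,0.055,0],"turn":[0,0,0],"gripper":0},{"travel":[-0.006,0.085,0],"turn":[0,0,0],"gripper":0},{"travel":[-0.008,0.115,0],"turn":[0,0,0],"gripper":0}]'
python3 -m crank '[{"travel":[-0.002,0.03,0],"turn":[0,0,0],"gripper":0},{"travel":[-0.004,0.06,0],"turn":[0,0,0],"gripper":0},{"travel":[-0.006,0.09,0],"turn":[0,0,0],"gripper":0},{"travel":[-0.008,0.11,0],"turn":[0,0,0],"gripper":0},{"travel":[-0.009,0.12,0],"turn":[0,0,0],"gripper":0}]'
python3 -m crank '[{"travel":[0,0,0.04],"turn":[0,0,0],"gripper":0},{"travel":[0,0,0.13],"turn":[0,0,0],"gripper":0},{"travel":[0,0,0.25],"turn":[0,0,0],"gripper":0},{"travel":[0,0,0.37],"turn":[0,0,0],"gripper":0},{"travel":[0,0,0.5],"turn":[0,0,0],"gripper":0}]'
python3 - <<'E'
from h import *
from scipy.optimize import least_squares
s=manip.read_state();print(s['eef_pos'],s['clock'],s['contact_force'])
for n in('scene','side','wrist'):
    c=cap(n);f=c['frame'].astype(int);red=((f[...,0]>80)&(f[...,0]>2*f[...,1])&(f[...,0]>1.9*f[...,2])).astype(np.uint8)
    g=proj(c,[.58,-.242,.029]);N,lab,st,ce=cv2.connectedComponentsWithStats(red)
    k=[i for i in range(1,N) if st[i,4]>60 and np.hypot(*(ce[i][::-1]-g))<70]
    m=np.isin(lab,k).astype(np.uint8);P=[]
    for ct in cv2.findContours(m,0,1)[0]: P+=[atz(c,(y,x),.029)[:2] for x,y in ct[:,0]]
    if len(P)<10: print(n,'none');continue
    P=np.array(P);r=least_squares(lambda v:np.hypot(*(P-v).T)-.084,[.58,-.242],loss='soft_l1',f_scale=.001);print(n,r.x.round(4),len(P),(np.abs(np.hypot(*(P-r.x).T)-.084)<.003).sum())
E
```

```text
clock: 32.03
eef_pos: [0.5797, -0.2419, 0.1393]
eef_rot: [-0.035, 0.999, 0.0, -0.0]
contact_force: [0.4, 0.4, -2.2]
gripper_width: 0.0239
gripper_force: 60.0
clock: 32.45
eef_pos: [0.5774, -0.2062, 0.1399]
eef_rot: [-0.035, 0.999, 0.0, 0.0]
contact_force: [0.2, -0.5, -1.5]
gripper_width: 0.0236
gripper_force: 60.0
clock: 32.87
eef_pos: [0.5748, -0.17, 0.1399]
eef_rot: [-0.035, 0.999, 0.0, 0.0]
contact_force: [0.7, -0.2, -2.0]
gripper_width: 0.0237
gripper_force: 60.0
clock: 33.28
eef_pos: [0.5741, -0.1718, 0.2916]
eef_rot: [-0.034, 0.999, 0.0, -0.0]
contact_force: [0.6, -1.1, -2.9]
gripper_width: 0.0236
gripper_force: 60.0
[ 0.5741028  -0.17178829  0.29163662] 33.2833 [ 0.57364042 -1.11011732 -2.86831122]
scene [ 0.586 -0.247] 180 22
side [ 0.584  -0.2442] 199 37
wrist [ 0.5752 -0.2436] 315 228
```

Run:
```python
from h import *
s=manip.read_state();c=cap('wrist');f=c['frame'].astype(int)
T=np.eye(4);T[:3,:3]=Ro.from_quat(s['eef_rot']).as_matrix();T[:3,3]=s['eef_pos']
w=lambda p:proj(c,(T@np.array([*p,1]))[:3]).round(1)
for x in(.043,.046,.049): print(x,'top',w([x,-.012,-.033]),w([x,.012,-.033]),'bot',w([x,-.012,-.003]),w([x,.012,-.003]))
print('guard front',w([.029,0,.0095]),'L',w([0,-.029,.0095]))
g=w([.046,0,-.018]).astype(int);print(g)
for r in range(max(0,g[0]-30),min(384,g[0]+60),3):
    print(r,[tuple(f[r,k]) for k in (g[1]-8,g[1],g[1]+8)])
```

```text
0.043 top [182.1 232.2] [182.  281.3] bot [171.4 236. ] [171.3 276.5]
0.046 top [176. 232.] [176.  281.5] bot [166.3 235.9] [166.3 276.6]
0.049 top [169.9 231.9] [169.9 281.6] bot [161.3 235.8] [161.2 276.7]
guard front [189.3 256.1] L [231.  213.2]
[170 256]
140 [(np.int64(184), np.int64(40), np.int64(37)), (np.int64(177), np.int64(39), np.int64(34)), (np.int64(159), np.int64(143), np.int64(129))]
143 [(np.int64(182), np.int64(42), np.int64(38)), (np.int64(179), np.int64(42), np.int64(36)), (np.int64(160), np.int64(144), np.int64(130))]
146 [(np.int64(180), np.int64(41), np.int64(37)), (np.int64(175), np.int64(39), np.int64(34)), (np.int64(134), np.int64(120), np.int64(108))]
149 [(np.int64(182), np.int64(38), np.int64(34)), (np.int64(175), np.int64(37), np.int64(34)), (np.int64(75), np.int64(66), np.int64(58))]
152 [(np.int64(178), np.int64(36), np.int64(31)), (np.int64(178), np.int64(37), np.int64(34)), (np.int64(58), np.int64(51), np.int64(45))]
155 [(np.int64(187), np.int64(43), np.int64(36)), (np.int64(178), np.int64(38), np.int64(33)), (np.int64(61), np.int64(60), np.int64(55)
[... 2594 characters left out ...]
 np.int64(20))]
215 [(np.int64(59), np.int64(35), np.int64(21)), (np.int64(64), np.int64(39), np.int64(24)), (np.int64(61), np.int64(37), np.int64(23))]
218 [(np.int64(60), np.int64(35), np.int64(19)), (np.int64(63), np.int64(39), np.int64(25)), (np.int64(62), np.int64(37), np.int64(26))]
221 [(np.int64(58), np.int64(37), np.int64(21)), (np.int64(58), np.int64(36), np.int64(22)), (np.int64(58), np.int64(34), np.int64(22))]
224 [(np.int64(60), np.int64(33), np.int64(19)), (np.int64(63), np.int64(38), np.int64(25)), (np.int64(58), np.int64(34), np.int64(22))]
227 [(np.int64(56), np.int64(32), np.int64(18)), (np.int64(62), np.int64(36), np.int64(24)), (np.int64(58), np.int64(34), np.int64(20))]
```

```bash
for i in 1 2; do python3 -m crank '[{"travel":[-0.02,0.06,0],"turn":[0,0,0],"gripper":0},{"travel":[-0.06,0.17,0],"turn":[0,0,0],"gripper":0},{"travel":[-0.11,0.3,0],"turn":[0,0,0],"gripper":0},{"travel":[-0.15,0.41,0],"turn":[0,0,0],"gripper":0},{"travel":[-0.17,0.47,0],"turn":[0,0,0],"gripper":0}]'; done
python3 -m crank '[{"travel":[0,0,-0.05],"turn":[0,0,0],"gripper":0},{"travel":[0,0,-0.13],"turn":[0,0,0],"gripper":0},{"travel":[0,0,-0.23],"turn":[0,0,0],"gripper":0},{"travel":[0,0,-0.32],"turn":[0,0,0],"gripper":0},{"travel":[0,0,-0.38],"turn":[0,0,0],"gripper":0}]'
python3 -m crank '[{"travel":[0,0,0],"turn":[0,0,0],"gripper":0},{"travel":[0,0,0],"turn":[0,0,0],"gripper":0},{"travel":[0,0,0],"turn":[0,0,0],"gripper":0},{"travel":[0,0,0],"turn":[0,0,0],"gripper":0}]' >/dev/null
python3 - <<'E'
from h import *
s=manip.read_state();R=Ro.from_quat(s['eef_rot']).as_matrix();p=np.array(s['eef_pos'])
print(p,s['clock'],np.round(s['q'],2),'lifter x',np.degrees(np.arctan2(-R[1,1],-R[0,1])),s['contact_force'])
T=np.array([.4777,.0247,.1295]);print('to go',(T-p)/.3)
c=cap('wrist');print([(np.round(x['pixel']),round(x['p'],2),atz(c,x['pixel'],.105).round(3)) for x in manip.spot_in('wrist','stand_slot')[:2]])
c=cap('side');print([(np.round(x['pixel']),round(x['p'],2),atz(c,x['pixel'],.105).round(3)) for x in manip.spot_in('side','stand_slot')[:2]])
import cv2
f=c['frame'];a=proj(c,[.478,.02,.105]).astype(int);print(a);
c=cap('scene');print([(np.round(x['pixel']),round(x['p'],2),atz(c,x['pixel'],.105).round(3)) for x in manip.spot_in('scene','stand_slot')[:2]])
E
```

```text
clock: 33.9
eef_pos: [0.5211, -0.027, 0.2886]
eef_rot: [-0.036, 0.999, 0.001, -0.001]
contact_force: [-0.8, -0.5, -2.5]
gripper_width: 0.0235
gripper_force: 60.0
clock: 34.32
eef_pos: [0.4701, 0.1136, 0.2888]
eef_rot: [-0.036, 0.999, 0.0, -0.001]
contact_force: [0.0, 0.1, -1.7]
gripper_width: 0.0234
gripper_force: 60.0
clock: 34.73
eef_pos: [0.4709, 0.1094, 0.1724]
eef_rot: [-0.035, 0.999, -0.0, -0.002]
contact_force: [0.2, -0.6, -1.4]
gripper_width: 0.0237
gripper_force: 60.0
[0.47328789 0.11066218 0.17667071] 35.0667 [ 0.2   0.47 -0.75  2.15  0.49  0.7   0.76] lifter x -86.05271398491807 [-0.82296921  0.4503982  -1.19077895]
to go [ 0.01470703 -0.2865406  -0.15723571]
[(array([184., 164.]), 0.73, array([0.46 , 0.03 , 0.105]))]
[(array([244., 280.]), 0.6, array([0.437, 0.105, 0.105])), (array([227., 231.]), 0.39, array([0.597, 0.098, 0.105]))]
[222 278]
[(array([226., 301.]), 0.67, array([0.505, 0.045, 0.105]))]
```

Run:
```python
from h import *
c=cap('wrist');g=cv2.cvtColor(c['frame'],cv2.COLOR_RGB2GRAY)
print('x\\y from +0.080 (left) to -0.046')
for x in np.arange(.520,.436,-.002):
    r=''
    for y in np.arange(.080,-.047,-.002):
        a,b=proj(c,[x,y,.105]).round().astype(int)
        r+='0123456789'[min(9,int(g[a,b])//18)] if 0<=a<384 and 0<=b<512 else ' '
    print('%.3f'%x,r)
```

```text
x\y from +0.080 (left) to -0.046
0.520 4444311111111111111111111111111111111111111111119999999999999999
0.518 4444311111111111111111111111111111111111117777699999999999999999
0.516 4444411111111111111111000001188888889999999999999999999999999999
0.514 4444411111111009999998999999999999999999999999999999999999999999
0.512 4444433399999999999999999999999999999999999999999999999999999999
0.510 4445444499999999999999999999999999999999999999999999999999999999
0.508 4444444999999999999999999999999999999999999999999999999999999999
0.506 4444446999999999999999999999999999999999999999999999999999999999
0.504 4444449999999999999999999999999999999999999999999999999999999999
0.502 4444479999999999999999999999999999999999999999999999999999999999
0.500 4444499999999999999999999999999999999999999999999777799569999999
0.498 4444499999941999999999999999999999944455675554555555555557999999
0.496 4546999999922222279994444444555555555555555555555555555557999999
0.494 4448999999922222255555555555444445545555555554555555555556999999
0.492 4448999999922222255555555555444444445555555554555555555558999999
0.
[... 1285 characters left out ...]
1444444441122222344332222222444547999999999999999999999999999
0.452 3411434344441211111111122222222444899949999999999999999999999999
0.450 4311111111222221222222222223222234999549999999999999999999999999
0.448 4411222111211212122122122222322222444447999999999999999999999999
0.446 4321221111212212111122122222222223444446999999999999999999999999
0.444 4421112111111111211432324443335444444443999999999999999999999999
0.442 3411222244455554444444444444444444444443999999999999999999999999
0.440 4421344444444444444444444444444444444444999999999999999999999999
0.438 3321344444444444444444444444444454444454999999999999999999999999
0.436 9723444444444444444444444444444444445543999999999999999999999999
```

```bash
python3 -m crank '[{"travel":[0,0,-0.04],"turn":[0,0,0],"gripper":0},{"travel":[0,0,-0.09],"turn":[0,0,0],"gripper":0},{"travel":[0,0,-0.13],"turn":[0,0,0],"gripper":0},{"travel":[0,0,-0.15],"turn":[0,0,0],"gripper":0},{"travel":[0,0,-0.157],"turn":[0,0,0],"gripper":0}]'
python3 -m crank '[{"travel":[0,0,0],"turn":[0,0,0],"gripper":0},{"travel":[0,0,0],"turn":[0,0,0],"gripper":0},{"travel":[0,0,0],"turn":[0,0,0],"gripper":0}]'
python3 -m crank '[{"travel":[0.001,-0.02,0],"turn":[0,0,0],"gripper":0},{"travel":[0.002,-0.05,0],"turn":[0,0,0],"gripper":0},{"travel":[0.004,-0.09,0],"turn":[0,0,0],"gripper":0},{"travel":[0.005,-0.12,0],"turn":[0,0,0],"gripper":0},{"travel":[0.006,-0.14,0],"turn":[0,0,0],"gripper":0}]'
python3 -m crank '[{"travel":[0.001,-0.03,0],"turn":[0,0,0],"gripper":0},{"travel":[0.002,-0.07,0],"turn":[0,0,0],"gripper":0},{"travel":[0.004,-0.11,0],"turn":[0,0,0],"gripper":0},{"travel":[0.005,-0.14,0],"turn":[0,0,0],"gripper":0},{"travel":[0.006,-0.148,0],"turn":[0,0,0],"gripper":0}]'
python3 -m crank '[{"travel":[0,0,0],"turn":[0,0,0],"gripper":0},{"travel":[0,0,0],"turn":[0,0,0],"gripper":0},{"travel":[0,0,0],"turn":[0,0,0],"gripper":0}]'
```

```text
clock: 35.83
eef_pos: [0.4724, 0.1105, 0.1279]
eef_rot: [-0.035, 0.999, -0.0, -0.001]
contact_force: [0.9, -0.3, -1.5]
gripper_width: 0.024
gripper_force: 60.0
clock: 36.08
eef_pos: [0.4731, 0.1107, 0.1292]
eef_rot: [-0.035, 0.999, 0.0, 0.0]
contact_force: [0.6, -0.0, -2.4]
gripper_width: 0.0236
gripper_force: 60.0
clock: 36.5
eef_pos: [0.4745, 0.0665, 0.1286]
eef_rot: [-0.034, 0.999, -0.0, -0.0]
contact_force: [-0.1, -0.3, -3.0]
gripper_width: 0.0237
gripper_force: 60.0
clock: 36.92
eef_pos: [0.4762, 0.0221, 0.1285]
eef_rot: [-0.034, 0.999, -0.0, -0.0]
contact_force: [0.8, 0.7, -2.6]
gripper_width: 0.0235
gripper_force: 60.0
clock: 37.17
eef_pos: [0.4765, 0.0248, 0.1287]
eef_rot: [-0.035, 0.999, 0.0, 0.0]
contact_force: [0.5, 0.5, -1.7]
gripper_width: 0.0235
gripper_force: 60.0
```

```bash
python3 -m crank '[{"travel":[0,0,-0.006],"turn":[0,0,0],"gripper":0},{"travel":[0,0,-0.014],"turn":[0,0,0],"gripper":0},{"travel":[0,0,-0.022],"turn":[0,0,0],"gripper":0},{"travel":[0,0,-0.03],"turn":[0,0,0],"gripper":0},{"travel":[0,0,-0.035],"turn":[0,0,0],"gripper":0}]'
python3 -m crank '[{"travel":[0,0,-0.002],"turn":[0,0,0],"gripper":0},{"travel":[0,0,-0.004],"turn":[0,0,0],"gripper":0},{"travel":[0,0,-0.005],"turn":[0,0,0],"gripper":0},{"travel":[0,0,-0.005],"turn":[0,0,0],"gripper":0},{"travel":[0,0,-0.005],"turn":[0,0,0],"gripper":0}]'
```

```text
clock: 37.58
eef_pos: [0.4763, 0.0242, 0.1177]
eef_rot: [-0.035, 0.999, 0.0, -0.0]
contact_force: [-0.6, -0.4, -2.5]
gripper_width: 0.0235
gripper_force: 60.0
clock: 38.0
eef_pos: [0.4764, 0.0241, 0.1167]
eef_rot: [-0.035, 0.999, 0.0, 0.0]
contact_force: [0.1, -0.1, -1.3]
gripper_width: 0.0236
gripper_force: 60.0
```

```bash
python3 -m crank '[{"travel":[0,0,-0.002],"turn":[0,0,0],"gripper":0},{"travel":[0,0,-0.004],"turn":[0,0,0],"gripper":0},{"travel":[0,0,-0.004],"turn":[0,0,0],"gripper":0},{"travel":[0,0,-0.004],"turn":[0,0,0],"gripper":0}]'
python3 -m crank '[{"travel":[0,0,0],"turn":[0,0,0],"gripper":0.32},{"travel":[0,0,0],"turn":[0,0,0],"gripper":0.4},{"travel":[0,0,0],"turn":[0,0,0],"gripper":0.5},{"travel":[0,0,0],"turn":[0,0,0],"gripper":0.6},{"travel":[0,0,0],"turn":[0,0,0],"gripper":0.7}]'
python3 -m crank '[{"travel":[0,0,0],"turn":[0,0,0],"gripper":0.8},{"travel":[0,0,0],"turn":[0,0,0],"gripper":0.8},{"travel":[0,0,0],"turn":[0,0,0],"gripper":0.8},{"travel":[0,0,0],"turn":[0,0,0],"gripper":0.8},{"travel":[0,0,0],"turn":[0,0,0],"gripper":0.8}]'
python3 -m crank '[{"travel":[0,0,0.03],"turn":[0,0,0],"gripper":0.9},{"travel":[0,0,0.1],"turn":[0,0,0],"gripper":0.9},{"travel":[0,0,0.22],"turn":[0,0,0],"gripper":0.9},{"travel":[0,0,0.35],"turn":[0,0,0],"gripper":0.9},{"travel":[0,0,0.48],"turn":[0,0,0],"gripper":0.9}]'
python3 -m crank '[{"travel":[0,0,0.13],"turn":[0,0,0],"gripper":0.9},{"travel":[0,0,0.22],"turn":[0,0,0],"gripper":0.9},{"travel":[0,0,0.25],"turn":[0,0,0],"gripper":0.9},{"travel":[0,0,0.25],"turn":[0,0,0],"gripper":0.9},{"travel":[0,0,0.25],"turn":[0,0,0],"gripper":0.9}]'
python3 - <<'E'
from h import *
C={n:cap(n) for n in('scene','side','wrist')};s=manip.read_state();print(s['eef_pos'],s['clock'])
for l,X in(('jar_center',[.631,-.005,.058]),('spice_b',[.707,.002,.055]),('lifter_grip',[.477,.024,.135]),('lid',[.578,-.244,.04]),('pot',[.6,.287,.07]),('dish_soap',[.51,-.44,.1])):
    print(l,{n:[(np.round(x['pixel']).tolist(),round(x['p'],2),proj(C[n],X).round().tolist()) for x in manip.spot_in(n,l)[:1]] for n in C})
c=C['wrist'];f=c['frame'].astype(int)
print('grip map z=.15, x rows, y cols .08..-.04')
for x in np.arange(.54,.42,-.004):
    r=''
    for y in np.arange(.08,-.045,-.003):
        a,b=proj(c,[x,y,.15]).round().astype(int)
        v=f[a,b] if 0<=a<384 and 0<=b<512 else [0,0,0]
        r+='#' if v[0]>1.5*v[2]+15 else '.'
    print('%.3f'%x,r)
E
```

```text
clock: 38.33
eef_pos: [0.4765, 0.0241, 0.1166]
eef_rot: [-0.035, 0.999, -0.001, 0.001]
contact_force: [-3.9, -1.6, 17.6]
gripper_width: 0.0236
gripper_force: 60.0
clock: 38.75
eef_pos: [0.4764, 0.0241, 0.1153]
eef_rot: [-0.035, 0.999, 0.0, -0.0]
contact_force: [-0.7, 0.2, 0.2]
gripper_width: 0.052
gripper_force: 0.0
clock: 39.17
eef_pos: [0.4764, 0.0241, 0.1154]
eef_rot: [-0.035, 0.999, 0.0, -0.0]
contact_force: [-0.7, 0.4, 0.7]
gripper_width: 0.0742
gripper_force: 0.0
clock: 39.58
eef_pos: [0.4755, 0.0247, 0.2614]
eef_rot: [-0.035, 0.999, 0.001, -0.001]
contact_force: [1.5, -0.7, 0.1]
gripper_width: 0.084
gripper_force: 0.0
clock: 40.0
eef_pos: [0.4759, 0.0237, 0.3341]
eef_rot: [-0.034, 0.999, -0.0, 0.0]
contact_force: [-0.5, -0.9, -0.4]
gripper_width: 0.0837
gripper_force: 0.0
[0.47555224 0.0238478  0.33291725] 40.15
jar_center {'scene': [([228.0, 257.0], 0.7, [229.0, 258.0])], 'side': [([215.0, 240.0], 0.72, [216.0, 237.0])], 'wrist': [([252.0, 231.0], 0.84, [255.0, 232.0])]}
spice_b {'scene': [([236.0, 236.0], 0.84, [236.0, 235.0])], 'side': [([208.0, 220.0], 0.82, [212.0, 216.0]
[... 1554 characters left out ...]
..............
0.472 ................###.###...................
0.468 ................#######...................
0.464 ................######.#..................
0.460 .................#####.#..................
0.456 ................####..#...................
0.452 ................########..................
0.448 ................########..................
0.444 ................########..................
0.440 .................#######..................
0.436 .................#######..................
0.432 .................#######..................
0.428 ..........................................
0.424 ..........................................
0.420 ..........................................
```

```bash
python3 -c "
from station import manip
print(manip.job_done())"
```

```text
the job is handed in; nothing more can be done
None
```

The job is handed in after about 40 s of robot time: by the camera check the jar is on the tray, the lid is within a few millimetres of the trivet's centre and the lifter hangs in its slot, along the stand's x as specified (it was found crosswise); the result of the judging was not returned.

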